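Mount the toroid on its stud

TASK

Fit the toroidal transformer into the open power-supply chassis: first slide the tongue of the yellow zinc mounting plate fully home under the dark keeper bar, so that the plate lies flat on the chassis floor with its shoulders against the bar's feet. Then, centred over the plate's stud, stack in this order and flat on one another: black rubber pad, copper toroid, red fibre washer, steel dished washer (hub down). Lower the toroid onto its pad rather than dropping it, and leave the brass nut, the green resistor and the battery where they lie on the mat.

Things in the scene. Friction and masses are not known exactly. Their poses are not given: they have to be found in the camera images.
- chassis: Open aluminium tray fixed to the bench, left or right. Origin: on its underside (bench height) below the place of the stud's axis when the plate is home; z up, +x: the way the plate slides home. Runs x -135 to +185, y -88 to +88 mm; near and side walls 25 mm high, floor 3 mm thick and free up to the keeper bar; from x = +105 mm on fixed circuit parts up to 55 mm tall.
- slot (a point): Middle of the low slot's mouth, at floor level (chassis x = +60 mm, y = 0, z = 3 mm; same axes), under the near edge of the dark steel keeper bar. The bar lies across y, 16 mm deep in x, 10 to 18 mm above the floor (bolt heads at its ends to 22 mm), on two feet at 36 to 51 mm either side: the slot is 72 mm wide, 10 mm high. The plate's shoulders stop against the feet's near faces.
- plate: Yellow zinc steel plate, 0.35 kg, 5 mm thick, with a fixed upright steel stud, 10 mm diameter, z = 5 to 67 mm (last 4 mm tapered), by which it can be carried and slid. Origin: on its underside on the stud's axis, near the centre of mass. Body x -75 to +60, y -45 to +45 mm; tongue x +60 to +80, y -30 to +30 mm (+x: to the tongue). Home: axes along the chassis's, origin at its x = y = 0, z = 3 mm.
- pad: Black rubber pad: flat ring 66 mm outside diameter, 18 mm hole, 9 mm thick. Origin: centre of its underside, z up. Goes directly on the plate. At the start the four rings lie flat on the blue mat (3 mm thick, its top at 3 mm) in changing places, the plate beside them.
- toroid: Toroidal transformer wound in copper with some amber tape: ring 66 mm outside diameter, 34 mm hole, 30 mm tall, 0.32 kg. Origin: centre of its underside, z up. Goes on the rubber pad.
- fibre: Brick-red fibre washer: flat ring 62 mm outside diameter, 36 mm hole, 8 mm thick. Origin: centre of its underside, z up. Goes on the toroid.
- dish: Bright steel dished washer: flange 60 mm outside diameter, 5 mm thick (z = 5.5 to 10.5 mm), on a hub of 22 mm diameter (z = 0 to 5.5 mm) on which it stands at the start; 15 mm hole right through; low rim on the flange's top to z = 13 mm. Origin: centre of the hub's underside, z up. Goes on last, hub down into the fibre washer's hole, flange flat on the fibre.
- nut: Brass hexagon nut, 21 mm over corners, 8 mm tall, lying on the mat between the rings. To be left alone: it is tightened later. Origin: centre of its underside.
- resistor: Green tubular power resistor with steel end brackets, 92 x 24 x 26 mm, lying on the mat. To be left alone. Origin: centre of its underside.
- battery: Black and copper 9 V block battery, 48 x 26 x 17 mm, lying on the mat. To be left alone. Origin: centre of its underside.
There are look-alikes about, which are no part of the job. There is more than one size of the toroid; the job needs the smallest. What is shaped like the fibre but turquoise is not meant.

How it is judged:
By the outcome, as a careful person would: the job done as asked, in the order asked, and still so for the second after the job is handed in, with the robot touching nothing.
It also fails if it takes over 138 s, if anything falls off the work surface, if the arm or the gripper's body presses on something with over 40 N, if the wrist force passes 120 N, or if a joint passes its speed limit or range.

ROBOT

A 7-joint arm with a two-finger parallel gripper is mounted at the origin on the work surface. World frame = base frame: x ahead of the robot, y to its left, z up, the work surface at z = 0. Lengths are in m, angles in degrees, forces in N, time in s.
With the tool pointing down it reaches from about 0.425 to 0.875 m from the base axis. Payload 4.7 kg.
Tool frame: the origin (TCP) lies between the finger pads; the fingertips stand 8 mm ahead of it and the grasp point (between the pads) lies 11 mm behind it (env.tip_extent is the distance from the TCP to the fingertips, in m); z points along the fingers, y is the line along which they close (so a half turn about z gives the same grasp; the last joint's range is limited). The gripper opens to 87 mm and grips with 3 to 60 N. Pads are 19 mm wide; open, the fingers measure 117 mm over their backs; the gripper's body (75 mm by 190 mm) begins 51 mm behind the grasp point.
Start: joints at [77.584, 18.392, -4.016, 83.108, 1.295, 78.541, -3.26], TCP at [0.149, -0.633, 0.231] pointing down, gripper open.
Joint ranges: [-163.93, 163.93], [-17.29, 119.83], [-79.2, 71.16], [3.27, 140.29], [-89.18, 269.18], [5.43, 117.66], [-154.24, 154.24]. Speed limits (degrees/s): [147.25, 147.25, 180, 180, 180, 180, 180].

INTERFACE

Orientations are given as [roll, pitch, yaw] about the fixed x, y, z axes, in that order (R = Rz(yaw) Ry(pitch) Rx(roll)).
In Python, from cell import sensors, vision, workorder, env gives the robot as it stands.
- The arm moves only by the tool drive_tool, never from a script. Its argument "moves" is a list of rows, each an object of numbers: "x", "y", "z": the shift along the tool's x, y, z in mm; "rx", "ry", "rz": the turn, a rotation vector about the tool's x, y, z in rad; "fingers": the closure, from -1 (fully open) to 1 (shut). In form: [{"x": .., "y": .., "z": .., "rx": .., "ry": .., "rz": .., "fingers": ..}, ...]. A call has 1 to 20 rows; each row is the pose to reach, as a shift and turn from the pose commanded when the call began, along the tool's axes at that moment; what a row does not reach only later rows make up. A row lasts 1/8 s, in which the tool goes at most 62.5 mm and 10.7 degrees, less where a joint would pass 70% of its speed; a pose out of reach is approached as far as the arm can. A call with a gripper value outside its range is refused whole. The fingers move at their own pace and stop on an object; "force" is the grip in N (left out, the last holds). Time passes only in rows, so rows that repeat a pose let the fingers close. It gives the time, the measured TCP pose, the force, the opening and the grip force at its end, in the units of the state.
- sensors.get_obs(): the state, without advancing time (a new reading comes with each control period).
- vision.read_camera(name): name is "side" or "top" or "wrist"; returns a dict with "image" (420x560x3 uint8, red, green, blue), "fx", "fy", "cx", "cy" (pixels), "k1" (the pictures are not rectified: a ray, as slopes to the right and down, at radius r is drawn at 1 + k1 r^2 times it, then the intrinsics apply), "R" (3x3) and "t" (3): a world point X has camera coordinates R X + t. Camera axes: x right, y down, z forward; pixel columns grow to the right and rows downward; lengths in m; the calibration is good to about 2 mm. A picture is of the moment at which its call begins. There is no depth.
- workorder.sign_off(): hands the job in; it is judged then, once.
The state is a dict: "time_s": time; "qpos": joint angles; "joint_velocities": joint speeds; "effort": joint torques, N m; "tool_pos": TCP position; "tool_rot": TCP orientation; "force": force on the tool from outside, world axes, zero at the start; "wrist_torque": the same for the moment, N m; "grip_width": finger opening in m; "grasp_force": force on a finger pad.
Only numpy, scipy, OpenCV 4.12 (cv2) and the standard library are available. Lean on these libraries where they do the work, as an engineer would, in place of code of your own. Each camera call takes 0.05 s, during which the arm holds its last target. There are 200 camera calls.

## Working session

There is one attempt and no reset: what is moved stays moved. The work goes in short steps, Python scripts to look and compute and a tool call to move; the robot and the scene stay as the last step left them, time stands still between calls to the robot, and variables do not carry over. Pictures are saved under pics/ and viewed, at most 14 in all, crops included, and the job is handed in when it is done.

Besides the shell and the picture viewer there is one more tool, called after "Emit:" as name(argument=value, ...), one argument or row to a line, values as JSON. drive_tool: Moves the arm, as the interface text tells. Its arguments: {"type":"object","properties":{"moves":{"type":"array"},"force":{"type":"number"}},"required":["moves"]}

```bash
ls; mkdir -p pics
cat > h.py <<'E'
import numpy as np, cv2
from cell import sensors, vision, workorder, env
def cam(n):
    c=vision.read_camera(n); np.savez('pics/%s.npz'%n,**{k:np.array(v) for k,v in c.items()}); return c
def ld(n): return dict(np.load('pics/%s.npz'%n))
def ray(c,u,v):
    d=np.array([(u-c['cx'])/c['fx'],(v-c['cy'])/c['fy']],float); p=d.copy()
    for _ in range(20): p=d/(1+c['k1']*(p@p))
    R=np.array(c['R']); C=-R.T@np.array(c['t']); return C,R.T@np.array([p[0],p[1],1])
def onz(c,u,v,z):
    C,d=ray(c,u,v); return C+d*(z-C[2])/d[2]
def proj(c,X):
    p=np.array(c['R'])@np.array(X)+np.array(c['t']); s=p[:2]/p[2]; s=s*(1+c['k1']*(s@s)); return np.array([s[0]*c['fx']+c['cx'],s[1]*c['fy']+c['cy']])
def save(im,name): cv2.imwrite('pics/'+name,cv2.cvtColor(im,cv2.COLOR_RGB2BGR))
E
python3 - <<'E'
from h import *
for n in('side','top','wrist'):
    c=cam(n); save(c['image'],n+'0.png'); print(n,-np.array(c['R']).T@c['t'],c['fx'],c['k1'])
print(sensors.get_obs())
E
```

```text
pics
side [0.21353181 0.9803069  1.26916117] 515.2794729975747 -0.16470534071892198
top [ 0.31249938 -0.16418225  1.38771872] 499.0972446431001 0.010220311531474582
wrist [ 0.2181927  -0.6168797   0.38420986] 331.0580693118902 -0.07504069207874042
{'time_s': 0.15, 'qpos': array([77.58429888, 18.42776279, -4.0144144 , 83.15906669,  1.29873712,
       78.54013506, -3.26021278]), 'joint_velocities': array([ 0.00628097, -0.06694942,  0.00343765, -0.28046346, -0.01356412,
        0.03099172,  0.02531057]), 'effort': array([-4.45146970e-04, -4.91796327e+01, -4.04897975e-01, -3.12873816e+01,
       -6.39867783e-02,  4.04895621e-02,  1.20048594e-04]), 'tool_pos': array([ 0.148517  , -0.63239287,  0.22972815]), 'tool_rot': array([-1.79918454e+02,  9.06613755e-03,  1.32245781e+01]), 'force': array([ 0.35356282, -0.10326407,  0.45127031]), 'wrist_torque': array([ 0.00545862, -0.04154334, -0.0151669 ]), 'grasp_force': 0.0, 'grip_width': 0.08681921917555815}
```

View pics/top0.png

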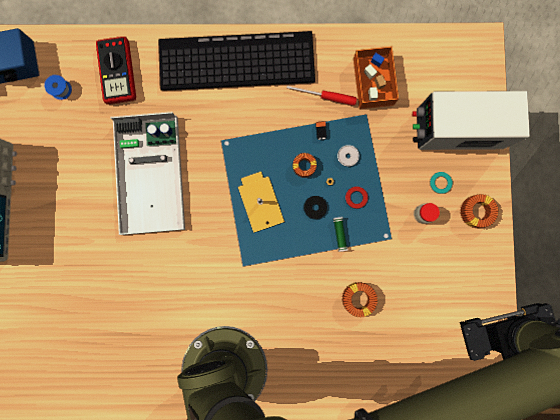

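View pics/side0.png

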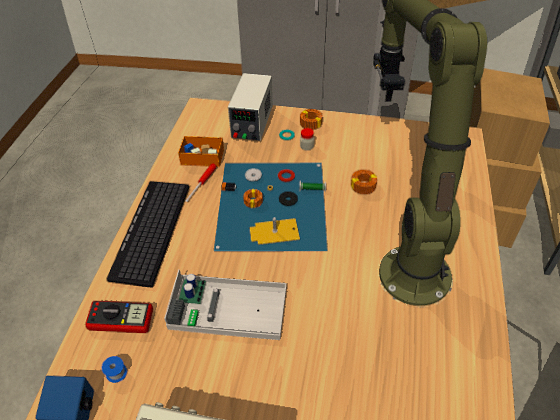

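Top view: candidates for the toroid are (305,165) on the mat, (482,211) and (360,299), the last two off the mat and larger. For the fibre washer, red is at (357,198) and turquoise at (441,182); the red-capped can is at (428,213). The pad is the black ring at (316,207) and the dish the silver disc at (348,156). The plate is at (262,203) and the chassis at (150,175), with its bar at row 160. I choose the things on the mat, then measure them and check one close crop.

Run:
```python
from h import *
c=ld('top'); im=c['image']; hsv=cv2.cvtColor(im,cv2.COLOR_RGB2HSV)
for n,(u,v),z in [('tor',(305,165),.018),('torB',(482,211),.02),('torC',(360,299),.02),('pad',(316,207),.012),('fib',(357,198),.011),('dish',(348,156),.014)]:
    # non-mat blob around
    r=22; p=im[v-r:v+r,u-r:u+r].astype(int); h=hsv[v-r:v+r,u-r:u+r]
    mat=(h[...,0]>92)&(h[...,0]<115)&(h[...,1]>90)
    if n=='pad': m=(p.max(2)<50)
    elif n=='dish': m=(h[...,1]<70)&(h[...,2]>110)
    else: m=((h[...,0]<18)|(h[...,0]>172))&(h[...,1]>120)
    if n in('torB','torC'): print(n,'skip mask'); print(onz(c,u,v,z)); continue
    m=m.astype(np.uint8); k,l,s,ce=cv2.connectedComponentsWithStats(m)
    i=1+s[1:,4].argmax(); ct=max(cv2.findContours((l==i).astype(np.uint8),0,2)[0],key=len)
    (x,y),rad=cv2.minEnclosingCircle(ct); print(n,x+u-r,y+v-r,rad,s[i],onz(c,x+u-r,y+v-r,z).round(4))
for nm,q in dict(stud_base=(262,204),mouthL=(128,163),mouthR=(170,161),nearL=(121,234),nearR=(184,231)).items(): print(nm,onz(c,*q,.003).round(4))
a=cv2.resize(im[105:275,105:395],None,fx=2.7,fy=2.7,interpolation=cv2.INTER_CUBIC); save(a,'crop1.png')
```

```text
tor 305.0 168.0 11.180439949035645 [ 11  22  23  12 157] [ 0.5462 -0.2227  0.018 ]
torB skip mask
[ 0.42481888 -0.70745941  0.02      ]
torC skip mask
[ 0.18718631 -0.36870551  0.02      ]
pad 315.5 207.0 11.926960945129395 [ 10  11  24  23 410] [ 0.438  -0.2512  0.012 ]
fib 356.18518447875977 197.03703689575195 11.233257293701172 [ 10  11  23  22 266] [ 0.4655 -0.3644  0.011 ]
dish 347.7571430206299 155.1071434020996 10.961677551269531 [ 11  11  22  21 354] [ 0.5829 -0.3424  0.014 ]
stud_base [ 0.4476 -0.1028  0.003 ]
mouthL [0.5644 0.2735 0.003 ]
mouthR [0.5698 0.1558 0.003 ]
nearL [0.3653 0.2876 0.003 ]
nearR [0.3731 0.1134 0.003 ]
```

View pics/crop1.png

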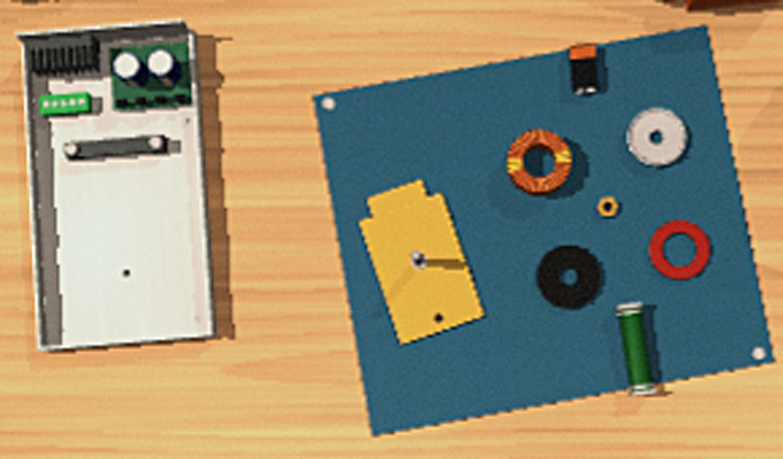

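Crop: the mat toroid at (540,162) is as wide as the 66 mm pad at (569,276), so it is the small one. The red washer is at (680,250), the dish at (658,136), and the plate stud at (418,261) with the tongue up. Next I take a closer wrist view.

```bash
cat >> h.py <<'E'
from scipy.spatial.transform import Rotation as Ro
def go(x,y,z,yaw,obs=None):
    """moves needed from the present pose to TCP x,y,z, pointing down at yaw: mm, rad in tool axes"""
    o=obs or sensors.get_obs(); A=Ro.from_euler('xyz',o['tool_rot'],degrees=True); B=Ro.from_euler('xyz',[180,0,yaw],degrees=True)
    d=A.inv().apply(np.array([x,y,z])-o['tool_pos'])*1000; r=(A.inv()*B).as_rotvec()
    print('xyz',d.round(1),'r',r.round(4),'t',round(o['time_s'],2))
E
python3 - <<'E'
from h import *
c=ld('wrist'); print(np.array(c['R'])[2], c['cx'],c['cy']); go(.44,-.24,.33,5)
E
```

```text
[-0.25402495 -0.05740327 -0.96549272] 271.7638478579838 204.3021105693283
xyz [ 373.5 -315.4  -99.9] r [-0.0014  0.0003  0.1435] t 0.15
```

Emit:
drive_tool(
  moves=[
    {"x":60,"y":-38,"z":-20,"rz":0.05},
    {"x":110,"y":-70,"z":-40,"rz":0.1},
    {"x":160,"y":-102,"z":-60,"rz":0.14},
    {"x":210,"y":-134,"z":-80,"rz":0.14},
    {"x":260,"y":-166,"z":-100,"rz":0.14},
    {"x":310,"y":-198,"z":-100,"rz":0.14},
    {"x":360,"y":-230,"z":-100,"rz":0.14},
    {"x":410,"y":-262,"z":-100,"rz":0.14},
    {"x":450,"y":-288,"z":-100,"rz":0.14},
    {"x":461,"y":-295,"z":-100,"rz":0.14},
    {"x":461,"y":-295,"z":-100,"rz":0.14},
    {"x":461,"y":-295,"z":-100,"rz":0.14},
  ],
)

```text
invalid input at $.moves[0]: expected keys x, y, z, rx, ry, rz, fingers
```

Run:
```python
from h import *
c=cam('wrist'); save(c['image'],'wrist1.png'); o=sensors.get_obs(); print(o['tool_pos'],o['tool_rot'],o['time_s'],o['joint_velocities'].round(1))
```

```text
[ 0.14859111 -0.63246369  0.2298728 ] [-1.79933558e+02  2.87503345e-03  1.32257083e+01] 0.2 [-0.  -0.2 -0.1 -0.1  0.  -0.1  0.1]
```

View pics/wrist1.png

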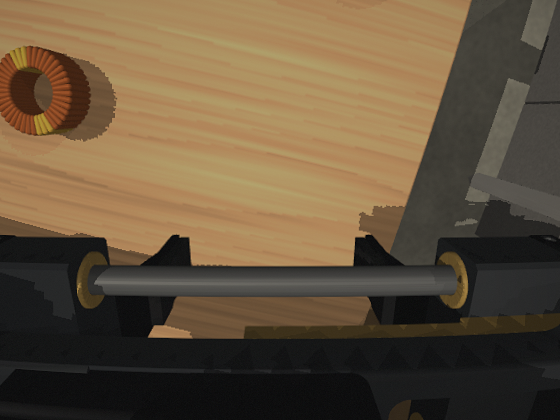

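The wrist view shows only a big toroid at (45,90); the move was refused because every key is required. The gripper hides the rows below 230, so I aim the TCP lower in x.

Emit:
drive_tool(
  moves=[
    {"x":60,"y":-50,"z":-20,"rx":0,"ry":0,"rz":0.05,"fingers":-1},
    {"x":110,"y":-95,"z":-40,"rx":0,"ry":0,"rz":0.1,"fingers":-1},
    {"x":150,"y":-135,"z":-60,"rx":0,"ry":0,"rz":0.14,"fingers":-1},
    {"x":190,"y":-172,"z":-80,"rx":0,"ry":0,"rz":0.14,"fingers":-1},
    {"x":230,"y":-208,"z":-100,"rx":0,"ry":0,"rz":0.14,"fingers":-1},
    {"x":270,"y":-244,"z":-110,"rx":0,"ry":0,"rz":0.14,"fingers":-1},
    {"x":310,"y":-280,"z":-110,"rx":0,"ry":0,"rz":0.14,"fingers":-1},
    {"x":340,"y":-308,"z":-110,"rx":0,"ry":0,"rz":0.14,"fingers":-1},
    {"x":354,"y":-320,"z":-110,"rx":0,"ry":0,"rz":0.14,"fingers":-1},
    {"x":354,"y":-320,"z":-110,"rx":0,"ry":0,"rz":0.14,"fingers":-1},
    {"x":354,"y":-320,"z":-110,"rx":0,"ry":0,"rz":0.14,"fingers":-1},
    {"x":354,"y":-320,"z":-110,"rx":0,"ry":0,"rz":0.14,"fingers":-1},
  ],
)

```text
time_s: 1.7
tool_pos: [0.4193, -0.2416, 0.3404]
tool_rot: [180.0, 0.0, 5.1]
force: [0.0, 0.2, 0.3]
grip_width: 0.0871
grasp_force: 0.0
```

Run:
```python
from h import *
c=cam('wrist'); save(c['image'],'wrist2.png'); o=sensors.get_obs(); print(o['tool_pos'],o['tool_rot'],o['time_s'],o['joint_velocities'].round(1))
```

```text
[ 0.41939787 -0.24138975  0.34043111] [-1.79999155e+02  1.67089048e-02  5.07378404e+00] 1.75 [-0.1 -0.1 -0.3 -0.1 -0.2 -0.1 -0.2]
```

View pics/wrist2.png

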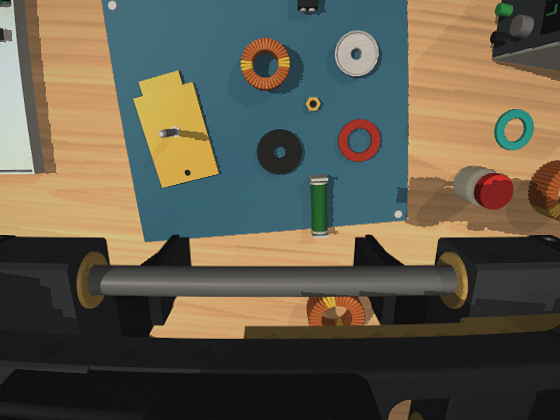

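The wrist view shows toroid (265,64), dish (357,53), nut (313,103), pad (279,152), red washer (360,140), resistor (319,206), and plate with its stud at about (170,132). All are well inside the frame, so I measure here.

```bash
cat >> h.py <<'E'
def blob(m,u,v):
    k,l,s,ce=cv2.connectedComponentsWithStats(cv2.morphologyEx(m.astype(np.uint8),cv2.MORPH_CLOSE,np.ones((3,3))))
    b=[i for i in range(1,k) if s[i,0]-2<=u<=s[i,0]+s[i,2]+2 and s[i,1]-2<=v<=s[i,1]+s[i,3]+2]
    i=max(b,key=lambda i:s[i,4]); return max(cv2.findContours((l==i).astype(np.uint8),0,cv2.CHAIN_APPROX_NONE)[0],key=len)[:,0]
def plane(c,ct,z): return np.array([onz(c,u,v,z)[:2] for u,v in ct])
E
python3 - <<'E'
from h import *
c=ld('wrist'); im=c['image']; h=cv2.cvtColor(im,cv2.COLOR_RGB2HSV).astype(int); H,S,V=h[...,0],h[...,1],h[...,2]
mat=(H>90)&(H<115)&(S>80)
M=dict(tor=(((H<16)|(H>172))&(S>100)|(H<30)&(S>100)),pad=V<62,fib=((H<12)|(H>168))&(S>130)&(V>60),dish=(S<70)&(V>110))
for n,(u,v),z in [('tor',(265,64),.018),('pad',(279,152),.012),('fib',(360,140),.011),('dish',(357,53),.0135)]:
    ct=blob(M[n],u,v); P=(plane(c,ct,z)*1e4).astype(np.float32); (x,y),r=cv2.minEnclosingCircle(P); e=cv2.fitEllipse(P)
    print(n,ct.min(0),ct.max(0),'circ',round(x),round(y),round(r),'ell',np.round(e[0]),np.round(e[1]))
ct=blob((H>18)&(H<32)&(S>110),170,160); P=(plane(c,ct,.008)*1e4).astype(np.float32)
r=cv2.minAreaRect(P); print('plate',r,ct.min(0),ct.max(0)); 
a=cv2.approxPolyDP(ct,4,True)[:,0]; print([(tuple(q),tuple(onz(c,*q,.008)[:2].round(4))) for q in a])
save(cv2.resize(im[60:200,120:300],None,fx=4,fy=4,interpolation=cv2.INTER_CUBIC),'crop2.png')
E
```

```text
tor [189   0] [559 308] circ 3888 -4112 3142 ell [ 4448. -4099.] [3958. 6363.]
pad [257 129] [301 173] circ 4401 -2509 330 ell [ 4402. -2507.] [639. 642.]
fib [338 119] [379 161] circ 4672 -3644 308 ell [ 4672. -3644.] [595. 602.]
dish [335  30] [378  75] circ 5846 -3433 304 ell [ 5847. -3433.] [592. 596.]
plate ((4588.3447265625, -964.0374145507812), (1544.5771484375, 904.237060546875), 18.921411514282227) [133  71] [218 187]
[((np.int32(178), np.int32(71)), (np.float64(0.5401), np.float64(-0.0995))), ((np.int32(140), np.int32(81)), (np.float64(0.5229), np.float64(-0.0455))), ((np.int32(142), np.int32(95)), (np.float64(0.5039), np.float64(-0.0485))), ((np.int32(133), np.int32(99)), (np.float64(0.4974), np.float64(-0.0354))), ((np.int32(162), np.int32(187)), (np.float64(0.3717), np.float64(-0.0791))), ((np.int32(218), np.int32(173)), (np.float64(0.4005), np.float64(-0.1631))), ((np.int32(193), np.int32(83)), (np.float64(0.5255), np.float64(-0.1213))), ((np.int32(182), np.int32(84)), (np.float64(0.523), np.float64(-0.1057)))]
```

View pics/crop2.png

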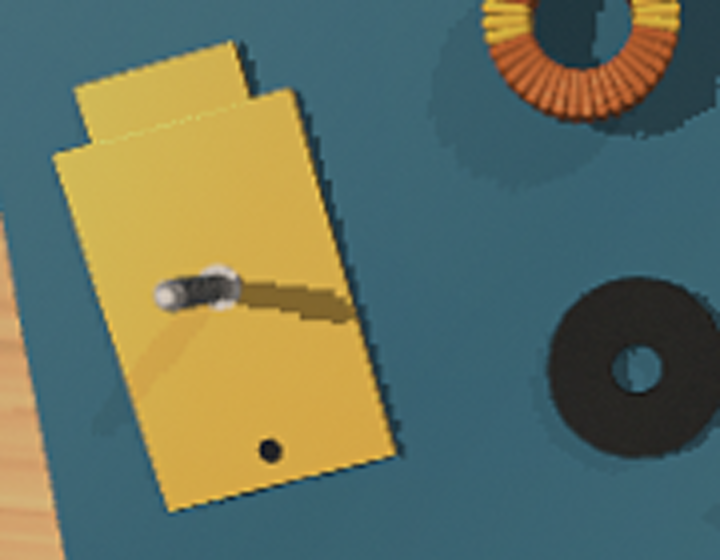

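Run:
```python
from h import *
c=ld('wrist'); im=c['image']; h=cv2.cvtColor(im,cv2.COLOR_RGB2HSV).astype(int); H,S,V=h[...,0],h[...,1],h[...,2]
m=((H<32)|(H>172))&(S>100)&(V>50); w=np.zeros_like(m); w[30:102,230:302]=1
ct=blob(m&w,265,64)
for z in(.018,.026): print('tor',ct.min(0),ct.max(0),cv2.minEnclosingCircle((plane(c,ct,z)*1e4).astype(np.float32)),cv2.fitEllipse((plane(c,ct,z)*1e4).astype(np.float32)))
print('stud tip/base pred',proj(c,[.4565,-.0972,.070]),proj(c,[.4565,-.0972,.008]))
for n,p in dict(nut=(313,103),).items(): print(n,onz(c,*p,.011))
go(.42,.2,.34,5)
```

```text
tor [241  38] [289  90] ((5576.92724609375, -2203.90576171875), 342.2887268066406) ((5578.54638671875, -2203.299072265625), (651.3378295898438, 670.0651245117188), 100.9869384765625)
tor [241  38] [289  90] ((5565.66357421875, -2206.502197265625), 336.5484924316406) ((5567.255859375, -2205.905517578125), (640.414306640625, 658.8275146484375), 100.98694610595703)
stud tip/base pred [161.04439148 133.54489152] [174.82235867 131.19867115]
nut [ 0.51275079 -0.29190959  0.011     ]
xyz [ 3.960e+01 -4.396e+02  4.000e-01] r [-0.      0.0003  0.0013] t 1.75
```

Emit:
drive_tool(
  moves=[
    {"x":5,"y":-55,"z":0,"rx":0,"ry":0,"rz":0,"fingers":-1},
    {"x":10,"y":-110,"z":0,"rx":0,"ry":0,"rz":0,"fingers":-1},
    {"x":15,"y":-165,"z":0,"rx":0,"ry":0,"rz":0,"fingers":-1},
    {"x":20,"y":-220,"z":0,"rx":0,"ry":0,"rz":0,"fingers":-1},
    {"x":25,"y":-275,"z":0,"rx":0,"ry":0,"rz":0,"fingers":-1},
    {"x":30,"y":-330,"z":0,"rx":0,"ry":0,"rz":0,"fingers":-1},
    {"x":35,"y":-385,"z":0,"rx":0,"ry":0,"rz":0,"fingers":-1},
    {"x":39,"y":-440,"z":0,"rx":0,"ry":0,"rz":0,"fingers":-1},
    {"x":39,"y":-440,"z":0,"rx":0,"ry":0,"rz":0,"fingers":-1},
    {"x":39,"y":-440,"z":0,"rx":0,"ry":0,"rz":0,"fingers":-1},
    {"x":39,"y":-440,"z":0,"rx":0,"ry":0,"rz":0,"fingers":-1},
    {"x":39,"y":-440,"z":0,"rx":0,"ry":0,"rz":0,"fingers":-1},
  ],
)

```text
time_s: 3.25
tool_pos: [0.4194, 0.2001, 0.3404]
tool_rot: [180.0, 0.0, 5.1]
force: [0.6, -0.1, 0.1]
grip_width: 0.0873
grasp_force: 0.0
```

Run:
```python
from h import *
c=cam('wrist'); im=c['image']; o=sensors.get_obs(); print(o['tool_pos'],o['tool_rot'],o['time_s'],o['joint_velocities'].round(1))
save(cv2.resize(im[0:240,120:440],None,fx=2.4,fy=2.4,interpolation=cv2.INTER_CUBIC),'crop3.png')
```

```text
[0.41930536 0.20044319 0.34047304] [1.79984380e+02 7.01572886e-04 5.08709481e+00] 3.3 [-0.2  0.  -0.5 -0.1 -0.1 -0.  -0.1]
```

View pics/crop3.png

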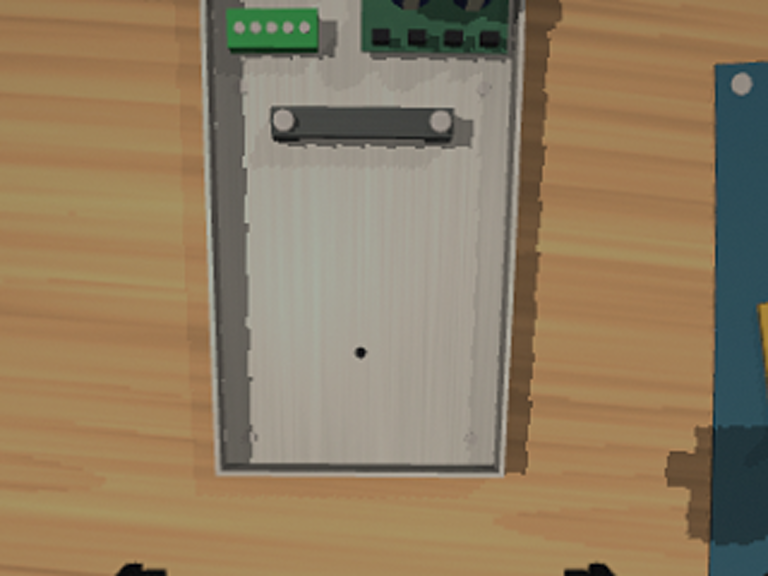

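The crop shows the bar with bolts at (284,121) and (440,121), its near top edge at about row 137, and the near wall's outer corners at (217,474) and (503,474).

Run:
```python
from h import *
c=ld('wrist'); f=lambda u,v,z: onz(c,120+(u+.5)/2.4-.5,(v+.5)/2.4-.5,z)[:2]
B1,B2=f(284,121,.025),f(440.5,121,.025); W1,W2=f(217,475,.025),f(504,474.5,.025)
print(B1,B2,np.linalg.norm(B1-B2),W1,W2,np.linalg.norm(W1-W2))
e1,e2=f(272,137,.021),f(453,137,.021); print('bar near edge',e1,e2,np.linalg.norm(e1-e2))
mB,mW=(B1+B2)/2,(W1+W2)/2; d=mB-mW; L=np.linalg.norm(d); print('L (203)',L,'yaw axis',np.degrees(np.arctan2(d[1],d[0])),[np.degrees(np.arctan2(-(q)[0],(q)[1])) for q in (B1-B2,W1-W2,e1-e2)])
y=np.arctan2(d[1],d[0]); u=d/L
print('orig from B',mB-.068*u,'W',mW+.135*u,'edge',(e1+e2)/2-.06*u)
go(.4565,-.0972,.16,18.9)
```

```text
[0.57139105 0.25823569] [0.57902908 0.17202033] 0.08655302990406878 [0.36629715 0.28582557] [0.38215744 0.11119688] 0.17534745027888665
bar near edge [0.56304041 0.26479706] [0.57198743 0.16385214] 0.10134064818461647
L (203) 0.20166851940873873 yaw axis 4.72633071052925 [np.float64(5.062757219757559), np.float64(5.189533768736442), np.float64(5.065044480289772)]
orig from B [0.50744129 0.20952505] W [0.50876824 0.20963476] edge [0.50771795 0.20938081]
xyz [ 10.7 299.7 180.6] r [ 0.0003  0.     -0.2411] t 3.3
```

Emit:
drive_tool(
  moves=[
    {"x":2,"y":55,"z":30,"rx":0,"ry":0,"rz":-0.06,"fingers":-1},
    {"x":4,"y":110,"z":60,"rx":0,"ry":0,"rz":-0.12,"fingers":-1},
    {"x":6,"y":165,"z":90,"rx":0,"ry":0,"rz":-0.18,"fingers":-1},
    {"x":8,"y":220,"z":130,"rx":0,"ry":0,"rz":-0.241,"fingers":-1},
    {"x":10,"y":270,"z":170,"rx":0,"ry":0,"rz":-0.241,"fingers":-1},
    {"x":10.7,"y":299.7,"z":180,"rx":0,"ry":0,"rz":-0.241,"fingers":-1},
    {"x":10.7,"y":299.7,"z":200,"rx":0,"ry":0,"rz":-0.241,"fingers":-1},
    {"x":10.7,"y":299.7,"z":240,"rx":0,"ry":0,"rz":-0.241,"fingers":-1},
    {"x":10.7,"y":299.7,"z":280,"rx":0,"ry":0,"rz":-0.241,"fingers":-1},
    {"x":10.7,"y":299.7,"z":305,"rx":0,"ry":0,"rz":-0.241,"fingers":-1},
    {"x":10.7,"y":299.7,"z":316,"rx":0,"ry":0,"rz":-0.241,"fingers":-1},
    {"x":10.7,"y":299.7,"z":316,"rx":0,"ry":0,"rz":-0.241,"fingers":-1},
    {"x":10.7,"y":299.7,"z":316,"rx":0,"ry":0,"rz":-0.241,"fingers":-1},
  ],
)

```text
time_s: 4.92
tool_pos: [0.4578, -0.0964, 0.0256]
tool_rot: [179.9, -0.1, 19.0]
force: [0.9, -0.5, -0.1]
grip_width: 0.087
grasp_force: 0.0
```

Emit:
drive_tool(
  moves=[
    {"x":0,"y":0,"z":0,"rx":0,"ry":0,"rz":0,"fingers":1},
    {"x":0,"y":0,"z":0,"rx":0,"ry":0,"rz":0,"fingers":1},
    {"x":0,"y":0,"z":0,"rx":0,"ry":0,"rz":0,"fingers":1},
    {"x":0,"y":0,"z":0,"rx":0,"ry":0,"rz":0,"fingers":1},
    {"x":0,"y":0,"z":0,"rx":0,"ry":0,"rz":0,"fingers":1},
    {"x":0,"y":0,"z":0,"rx":0,"ry":0,"rz":0,"fingers":1},
  ],
  force=50,
)

```text
time_s: 5.68
tool_pos: [0.4568, -0.0961, 0.0245]
tool_rot: [180.0, 0.0, 19.0]
force: [0.0, -0.5, -1.1]
grip_width: 0.0349
grasp_force: 0.0
```

Emit:
drive_tool(
  moves=[
    {"x":0,"y":0,"z":0,"rx":0,"ry":0,"rz":0,"fingers":1},
    {"x":0,"y":0,"z":0,"rx":0,"ry":0,"rz":0,"fingers":1},
    {"x":0,"y":0,"z":0,"rx":0,"ry":0,"rz":0,"fingers":1},
    {"x":0,"y":0,"z":0,"rx":0,"ry":0,"rz":0,"fingers":1},
    {"x":0,"y":0,"z":0,"rx":0,"ry":0,"rz":0,"fingers":1},
    {"x":0,"y":0,"z":0,"rx":0,"ry":0,"rz":0,"fingers":1},
  ],
)

```text
time_s: 6.42
tool_pos: [0.4569, -0.0961, 0.0245]
tool_rot: [180.0, 0.0, 19.0]
force: [0.0, 0.1, -1.5]
grip_width: 0.0091
grasp_force: 50.0
```

Emit:
drive_tool(
  moves=[
    {"x":0,"y":0,"z":-10,"rx":0,"ry":0,"rz":0,"fingers":1},
    {"x":0,"y":0,"z":-30,"rx":0,"ry":0,"rz":0,"fingers":1},
    {"x":0,"y":0,"z":-50,"rx":0,"ry":0,"rz":0,"fingers":1},
    {"x":0,"y":0,"z":-60,"rx":0,"ry":0,"rz":0,"fingers":1},
    {"x":0,"y":0,"z":-60,"rx":0,"ry":0,"rz":0,"fingers":1},
  ],
)

```text
time_s: 7.05
tool_pos: [0.4571, -0.0962, 0.085]
tool_rot: [179.9, -0.0, 19.0]
force: [0.4, -0.7, -4.9]
grip_width: 0.0089
grasp_force: 50.0
```

Run:
```python
from h import *
y=np.radians(5); 
o=sensors.get_obs(); print(o['tool_pos'],o['tool_rot'],o['grip_width'],o['grasp_force'],o['force'])
ox,oy=.508,.2095
go(ox-.045*np.cos(y),oy-.045*np.sin(y),.085,5)
```

```text
[ 0.45710941 -0.09619775  0.08503142] [ 1.79941715e+02 -3.87725757e-02  1.90025182e+01] 0.008868958345471271 50.00002638436854 [ 0.4459874  -0.72840568 -4.85625472]
xyz [ 1.040e+02 -2.834e+02 -2.000e-01] r [ 0.0009 -0.0008  0.2444] t 7.05
```

Emit:
drive_tool(
  moves=[
    {"x":5,"y":-15,"z":0,"rx":0,"ry":0,"rz":0.02,"fingers":1},
    {"x":18,"y":-50,"z":0,"rx":0,"ry":0,"rz":0.06,"fingers":1},
    {"x":35,"y":-95,"z":0,"rx":0,"ry":0,"rz":0.1,"fingers":1},
    {"x":52,"y":-140,"z":0,"rx":0,"ry":0,"rz":0.14,"fingers":1},
    {"x":69,"y":-185,"z":0,"rx":0,"ry":0,"rz":0.18,"fingers":1},
    {"x":85,"y":-230,"z":0,"rx":0,"ry":0,"rz":0.22,"fingers":1},
    {"x":97,"y":-265,"z":0,"rx":0,"ry":0,"rz":0.244,"fingers":1},
    {"x":104,"y":-283.4,"z":0,"rx":0,"ry":0,"rz":0.244,"fingers":1},
    {"x":104,"y":-283.4,"z":0,"rx":0,"ry":0,"rz":0.244,"fingers":1},
    {"x":104,"y":-283.4,"z":0,"rx":0,"ry":0,"rz":0.244,"fingers":1},
    {"x":104,"y":-283.4,"z":0,"rx":0,"ry":0,"rz":0.244,"fingers":1},
  ],
)

```text
time_s: 8.43
tool_pos: [0.4629, 0.2041, 0.0841]
tool_rot: [179.9, 0.0, 4.9]
force: [0.4, 0.4, -4.4]
grip_width: 0.009
grasp_force: 50.0
```

Run:
```python
from h import *
c=cam('wrist'); s=cam('side'); o=sensors.get_obs(); print(o['tool_pos'],o['tool_rot'],o['grip_width'],o['force'])
a=cv2.resize(c['image'][0:240,100:460],None,fx=1.6,fy=1.6); b=cv2.resize(s['image'][230:360,140:320],(576,416),interpolation=cv2.INTER_CUBIC)
save(np.vstack([a,b])[:, :][:800],'p4.png') if 0 else save(cv2.resize(np.vstack([a,b]),(432,600)),'p4.png')
im=c['image']; h=cv2.cvtColor(im,cv2.COLOR_RGB2HSV).astype(int); H,S,V=h[...,0],h[...,1],h[...,2]
m=(H>20)&(H<32)&(S>130); m[235:]=0; m[:,:180]=0; m[:,370:]=0
ct=blob(m,270,150); P=plane(c,ct,.068)*1e4; print(cv2.minAreaRect(P.astype(np.float32)),ct.min(0),ct.max(0)); print([tuple(q)+tuple((onz(c,*q,.068)[:2]).round(4)) for q in cv2.approxPolyDP(ct,3,True)[:,0]])
```

```text
[0.46308673 0.20455438 0.08441039] [1.79959551e+02 4.12644352e-03 4.92716847e+00] 0.008949368243543787 [ 0.39985481 -0.03500593 -4.74174006]
((5063.4521484375, 2100.612548828125), (705.9099731445312, 836.2418212890625), 5.007910251617432) [185 100] [348 234]
[(np.int32(213), np.int32(100), np.float64(0.5392), np.float64(0.2395)), (np.int32(214), np.int32(140), np.float64(0.5195), np.float64(0.238)), (np.int32(185), np.int32(143), np.float64(0.5168), np.float64(0.2529)), (np.int32(191), np.int32(234), np.float64(0.4675), np.float64(0.2486)), (np.int32(217), np.int32(234), np.float64(0.4688), np.float64(0.2343)), (np.int32(220), np.int32(220), np.float64(0.477), np.float64(0.233)), (np.int32(232), np.int32(234), np.float64(0.4695), np.float64(0.226)), (np.int32(255), np.int32(233), np.float64(0.4712), np.float64(0.2135)), (np.int32(250), np.int32(231), np.float64(0.4721), np.float64(0.2163)), (np.int32(254), np.int32(222), np.float64(0.4775), np.float64(0.2145)), (np.int32(247), np.int32(222), np.float64(0.4772), np.float64(0.2183)), (np.int32(242), np.int32(203), np.float64(0.4876), n
[... 1760 characters left out ...]
 np.int32(141), np.float64(0.5227), np.float64(0.1948)), (np.int32(302), np.int32(128), np.float64(0.5293), np.float64(0.194)), (np.int32(313), np.int32(137), np.float64(0.5253), np.float64(0.1879)), (np.int32(320), np.int32(134), np.float64(0.5272), np.float64(0.1845)), (np.int32(316), np.int32(126), np.float64(0.5309), np.float64(0.187)), (np.int32(323), np.int32(123), np.float64(0.5327), np.float64(0.1837)), (np.int32(322), np.int32(110), np.float64(0.539), np.float64(0.1849)), (np.int32(330), np.int32(114), np.float64(0.5375), np.float64(0.1807)), (np.int32(330), np.int32(121), np.float64(0.534), np.float64(0.1803)), (np.int32(330), np.int32(100), np.float64(0.5442), np.float64(0.1815))]
```

View pics/p4.png

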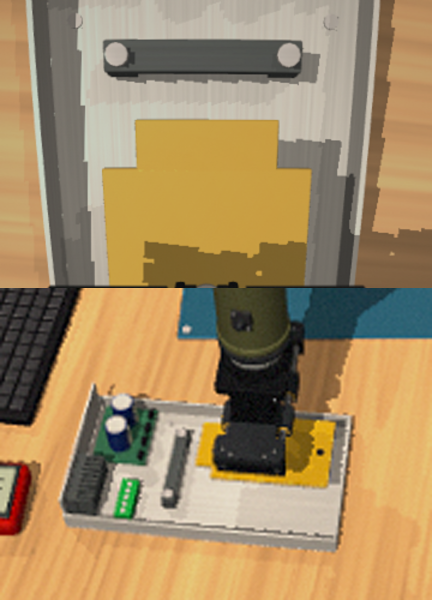

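The picture shows the plate square to the bar, with the tongue centred on the slot within about 2 mm. Now lower it.

Emit:
drive_tool(
  moves=[
    {"x":0,"y":-1,"z":15,"rx":0,"ry":0,"rz":0,"fingers":1},
    {"x":0,"y":-1,"z":35,"rx":0,"ry":0,"rz":0,"fingers":1},
    {"x":0,"y":-1,"z":48,"rx":0,"ry":0,"rz":0,"fingers":1},
    {"x":0,"y":-1,"z":54,"rx":0,"ry":0,"rz":0,"fingers":1},
    {"x":0,"y":-1,"z":57,"rx":0,"ry":0,"rz":0,"fingers":1},
    {"x":0,"y":-1,"z":59,"rx":0,"ry":0,"rz":0,"fingers":1},
    {"x":0,"y":-1,"z":59.8,"rx":0,"ry":0,"rz":0,"fingers":1},
    {"x":0,"y":-1,"z":59.8,"rx":0,"ry":0,"rz":0,"fingers":1},
    {"x":0,"y":-1,"z":59.8,"rx":0,"ry":0,"rz":0,"fingers":1},
  ],
)

```text
time_s: 9.65
tool_pos: [0.463, 0.2068, 0.025]
tool_rot: [180.0, -0.0, 5.0]
force: [-0.0, -0.3, -4.2]
grip_width: 0.009
grasp_force: 50.0
```

Run:
```python
from h import *
go(.508,.2095,.0245,5); o=sensors.get_obs(); print(o['tool_pos'],o['tool_rot'],o['force'],o['wrist_torque'])
```

```text
xyz [45.1  1.2  0.5] r [ 0.0001 -0.0005  0.0005] t 9.65
[0.46295683 0.20677278 0.02495046] [ 1.79994705e+02 -2.72362283e-02  5.02754175e+00] [-0.01129913 -0.30464823 -4.20783748] [ 0.01251438 -0.00664099 -0.03146363]
```

Emit:
drive_tool(
  moves=[
    {"x":5,"y":0.3,"z":0,"rx":0,"ry":0,"rz":0,"fingers":1},
    {"x":12,"y":0.8,"z":0,"rx":0,"ry":0,"rz":0,"fingers":1},
    {"x":20,"y":1,"z":0,"rx":0,"ry":0,"rz":0,"fingers":1},
    {"x":28,"y":1,"z":0,"rx":0,"ry":0,"rz":0,"fingers":1},
    {"x":35,"y":1,"z":0.5,"rx":0,"ry":0,"rz":0,"fingers":1},
    {"x":39,"y":1,"z":0.8,"rx":0,"ry":0,"rz":0,"fingers":1},
    {"x":41,"y":1,"z":0.8,"rx":0,"ry":0,"rz":0,"fingers":1},
    {"x":43,"y":1,"z":0.8,"rx":0,"ry":0,"rz":0,"fingers":1},
    {"x":44,"y":1,"z":0.8,"rx":0,"ry":0,"rz":0,"fingers":1},
    {"x":44,"y":1,"z":0.8,"rx":0,"ry":0,"rz":0,"fingers":1},
  ],
)

```text
time_s: 10.9
tool_pos: [0.5063, 0.2103, 0.0245]
tool_rot: [-180.0, 0.0, 5.1]
force: [-4.5, -0.6, 6.0]
grip_width: 0.009
grasp_force: 50.0
```

Emit:
drive_tool(
  moves=[
    {"x":1,"y":0,"z":0,"rx":0,"ry":0,"rz":0,"fingers":1},
    {"x":2,"y":0,"z":0,"rx":0,"ry":0,"rz":0,"fingers":1},
    {"x":2.5,"y":0,"z":0,"rx":0,"ry":0,"rz":0,"fingers":1},
    {"x":2.5,"y":0,"z":0,"rx":0,"ry":0,"rz":0,"fingers":1},
  ],
)

```text
time_s: 11.4
tool_pos: [0.5081, 0.2105, 0.0245]
tool_rot: [180.0, 0.1, 5.1]
force: [-7.3, -1.1, 8.2]
grip_width: 0.0088
grasp_force: 50.0
```

Emit:
drive_tool(
  moves=[
    {"x":1,"y":0,"z":-0.3,"rx":0,"ry":0,"rz":0,"fingers":1},
    {"x":2,"y":0,"z":-0.3,"rx":0,"ry":0,"rz":0,"fingers":1},
    {"x":3,"y":0,"z":-0.3,"rx":0,"ry":0,"rz":0,"fingers":1},
    {"x":3,"y":0,"z":-0.3,"rx":0,"ry":0,"rz":0,"fingers":1},
  ],
)

```text
time_s: 11.9
tool_pos: [0.5084, 0.2108, 0.0245]
tool_rot: [179.9, 0.4, 5.1]
force: [-13.6, -2.3, 12.5]
grip_width: 0.0091
grasp_force: 50.0
```

Emit:
drive_tool(
  moves=[
    {"x":1.5,"y":0,"z":-0.3,"rx":0,"ry":0,"rz":0,"fingers":1},
    {"x":3,"y":0,"z":-0.5,"rx":0,"ry":0,"rz":0,"fingers":1},
    {"x":3,"y":0,"z":-0.5,"rx":0,"ry":0,"rz":0,"fingers":1},
  ],
)

```text
time_s: 12.28
tool_pos: [0.5084, 0.2108, 0.0245]
tool_rot: [179.8, 0.7, 5.1]
force: [-21.4, -3.4, 16.2]
grip_width: 0.0092
grasp_force: 50.0
```

Emit:
drive_tool(
  moves=[
    {"x":0,"y":0,"z":0,"rx":0,"ry":0,"rz":0,"fingers":-1},
    {"x":0,"y":0,"z":0,"rx":0,"ry":0,"rz":0,"fingers":-1},
    {"x":-4,"y":0,"z":0,"rx":0,"ry":0,"rz":0,"fingers":-1},
    {"x":-4,"y":0,"z":0,"rx":0,"ry":0,"rz":0,"fingers":-1},
    {"x":-4,"y":0,"z":0,"rx":0,"ry":0,"rz":0,"fingers":-1},
    {"x":-4,"y":0,"z":-20,"rx":0,"ry":0,"rz":0,"fingers":-1},
    {"x":-10,"y":0,"z":-60,"rx":0,"ry":0,"rz":0,"fingers":-1},
    {"x":-20,"y":0,"z":-100,"rx":0,"ry":0,"rz":0,"fingers":-1},
    {"x":-30,"y":0,"z":-140,"rx":0,"ry":0,"rz":0,"fingers":-1},
    {"x":-40,"y":0,"z":-180,"rx":0,"ry":0,"rz":0,"fingers":-1},
    {"x":-50,"y":0,"z":-220,"rx":0,"ry":0,"rz":0,"fingers":-1},
    {"x":-60,"y":0,"z":-230,"rx":0,"ry":0,"rz":0,"fingers":-1},
    {"x":-60,"y":0,"z":-230,"rx":0,"ry":0,"rz":0,"fingers":-1},
    {"x":-60,"y":0,"z":-230,"rx":0,"ry":0,"rz":0,"fingers":-1},
  ],
)

```text
time_s: 14.02
tool_pos: [0.455, 0.2046, 0.2536]
tool_rot: [180.0, 0.1, 5.0]
force: [-0.4, -0.7, -0.4]
grip_width: 0.0872
grasp_force: 0.0
```

Run:
```python
from h import *
c=cam('wrist'); o=sensors.get_obs(); print(o['tool_pos'],o['tool_rot'],o['force'],o['time_s'])
save(cv2.resize(c['image'][0:240,140:400],None,fx=2.5,fy=2.5,interpolation=cv2.INTER_CUBIC),'p5.png')
```

```text
[0.45497331 0.20459673 0.253417  ] [1.79984753e+02 1.26449454e-01 5.01941173e+00] [-0.46231987 -0.81841835  0.31467865] 14.075
```

View pics/p5.png

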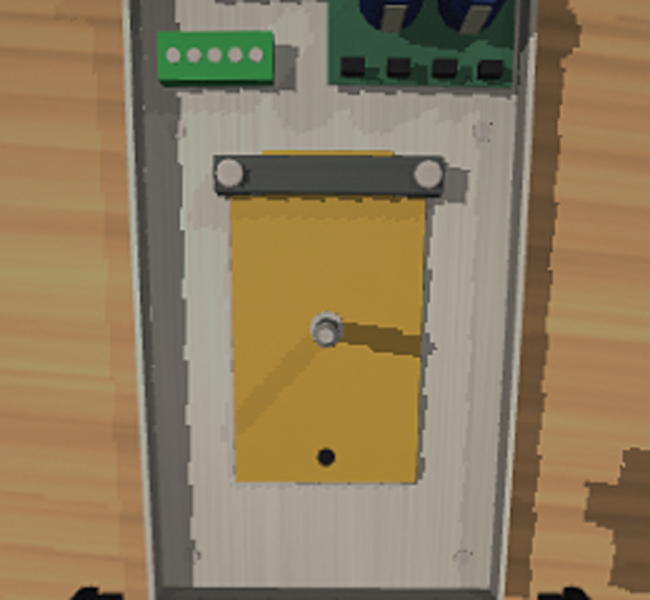

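Plate is home: shoulders on the feet, tongue tip showing just beyond the bar at (327,152), stud tip at (327,330). Locating the stud and computing the move to the pad.

Run:
```python
from h import *
c=ld('wrist'); f=lambda u,v,z: onz(c,140+(u+.5)/2.5-.5,(v+.5)/2.5-.5,z)[:2].round(4)
print('tip',f(326,334,.070),'base',f(326,325,.008))
im=c['image'].astype(int)[110:150,255:290]; h=cv2.cvtColor(c['image'],cv2.COLOR_RGB2HSV)[110:150,255:290]
m=(h[...,1]<60).astype(np.uint8); k,l,s,ce=cv2.connectedComponentsWithStats(m); i=1+s[1:,4].argmax(); print(s[i],ce[i]+[255,110], onz(c,*(ce[i]+[255,110]),.05)[:2])
print('plate rear corners',f(237,482,.008),f(416,482,.008),'bar',f(230,173,.025),f(428,173,.025))
go(.4401,-.2508,.2,5); go(.4401,-.2508,.006,5)
```

```text
tip [0.5084 0.2105] base [0.5092 0.2109]
[  9  15  13  14 144] [270.08333333 131.22916667] [0.50945692 0.21067596]
plate rear corners [0.4293 0.2483] [0.4371 0.1597] bar [0.5717 0.2584] [0.5793 0.1721]
xyz [-54.5 452.3  53.7] r [0.0003 0.0022 0.0003] t 14.07
xyz [-54.1 452.3 247.7] r [0.0003 0.0022 0.0003] t 14.07
```

Emit:
drive_tool(
  moves=[
    {"x":-10,"y":50,"z":10,"rx":0,"ry":0,"rz":0,"fingers":-1},
    {"x":-20,"y":110,"z":30,"rx":0,"ry":0,"rz":0,"fingers":-1},
    {"x":-30,"y":170,"z":50,"rx":0,"ry":0,"rz":0,"fingers":-1},
    {"x":-40,"y":230,"z":50,"rx":0,"ry":0,"rz":0,"fingers":-1},
    {"x":-48,"y":290,"z":50,"rx":0,"ry":0,"rz":0,"fingers":-1},
    {"x":-54,"y":350,"z":70,"rx":0,"ry":0,"rz":0,"fingers":-1},
    {"x":-54,"y":405,"z":90,"rx":0,"ry":0,"rz":0,"fingers":-1},
    {"x":-54.3,"y":440,"z":120,"rx":0,"ry":0,"rz":0,"fingers":-1},
    {"x":-54.3,"y":452.3,"z":160,"rx":0,"ry":0.002,"rz":0,"fingers":-1},
    {"x":-54.3,"y":452.3,"z":195,"rx":0,"ry":0.002,"rz":0,"fingers":-1},
    {"x":-54.3,"y":452.3,"z":220,"rx":0,"ry":0.002,"rz":0,"fingers":-1},
    {"x":-54.3,"y":452.3,"z":235,"rx":0,"ry":0.002,"rz":0,"fingers":-1},
    {"x":-54.3,"y":452.3,"z":240,"rx":0,"ry":0.002,"rz":0,"fingers":-1},
    {"x":-54.3,"y":452.3,"z":240,"rx":0,"ry":0.002,"rz":0,"fingers":-1},
    {"x":-54.3,"y":452.3,"z":240,"rx":0,"ry":0.002,"rz":0,"fingers":-1},
  ],
)

```text
time_s: 15.95
tool_pos: [0.4417, -0.2506, 0.0157]
tool_rot: [179.9, -0.2, 5.0]
force: [-0.0, 0.8, -0.3]
grip_width: 0.0872
grasp_force: 0.0
```

Emit:
drive_tool(
  moves=[
    {"x":0,"y":0,"z":0,"rx":0,"ry":0,"rz":0,"fingers":1},
    {"x":0,"y":0,"z":0,"rx":0,"ry":0,"rz":0,"fingers":1},
    {"x":0,"y":0,"z":0,"rx":0,"ry":0,"rz":0,"fingers":1},
    {"x":0,"y":0,"z":0,"rx":0,"ry":0,"rz":0,"fingers":1},
    {"x":0,"y":0,"z":0,"rx":0,"ry":0,"rz":0,"fingers":1},
    {"x":0,"y":0,"z":0,"rx":0,"ry":0,"rz":0,"fingers":1},
  ],
  force=15,
)

```text
time_s: 16.7
tool_pos: [0.4411, -0.2504, 0.015]
tool_rot: [180.0, -0.1, 5.0]
force: [0.1, 0.2, 3.5]
grip_width: 0.065
grasp_force: 15.0
```

Run:
```python
from h import *
o=sensors.get_obs();print(o['tool_pos'])
# TCP offset from pad centre kept -> target
d=o['tool_pos'][:2]-np.array([.4401,-.2508]); print(d); go(.509+d[0],.2107+d[1],.12,5)
```

```text
[ 0.44108151 -0.25036812  0.01499328]
[0.00098151 0.00043188]
xyz [ 109.3 -453.6 -104.9] r [ 0.0004 -0.0021  0.0005] t 16.7
```

Emit:
drive_tool(
  moves=[
    {"x":0,"y":0,"z":-10,"rx":0,"ry":0,"rz":0,"fingers":1},
    {"x":0,"y":0,"z":-35,"rx":0,"ry":0,"rz":0,"fingers":1},
    {"x":5,"y":-20,"z":-70,"rx":0,"ry":0,"rz":0,"fingers":1},
    {"x":15,"y":-65,"z":-95,"rx":0,"ry":0,"rz":0,"fingers":1},
    {"x":30,"y":-120,"z":-105,"rx":0,"ry":0,"rz":0,"fingers":1},
    {"x":45,"y":-180,"z":-105,"rx":0,"ry":0,"rz":0,"fingers":1},
    {"x":60,"y":-240,"z":-105,"rx":0,"ry":0,"rz":0,"fingers":1},
    {"x":75,"y":-300,"z":-105,"rx":0,"ry":0,"rz":0,"fingers":1},
    {"x":90,"y":-360,"z":-105,"rx":0,"ry":0,"rz":0,"fingers":1},
    {"x":102,"y":-415,"z":-105,"rx":0,"ry":0,"rz":0,"fingers":1},
    {"x":109,"y":-445,"z":-105,"rx":0,"ry":0,"rz":0,"fingers":1},
    {"x":109.3,"y":-453.2,"z":-105,"rx":0,"ry":-0.002,"rz":0,"fingers":1},
    {"x":109.3,"y":-453.2,"z":-105,"rx":0,"ry":-0.002,"rz":0,"fingers":1},
    {"x":109.3,"y":-453.2,"z":-105,"rx":0,"ry":-0.002,"rz":0,"fingers":1},
    {"x":109.3,"y":-453.2,"z":-105,"rx":0,"ry":-0.002,"rz":0,"fingers":1},
  ],
)

```text
time_s: 18.58
tool_pos: [0.5102, 0.209, 0.1199]
tool_rot: [179.9, -0.0, 4.9]
force: [0.2, -0.9, -0.7]
grip_width: 0.0652
grasp_force: 15.0
```

Run:
```python
from h import *
o=sensors.get_obs();print(o['tool_pos'],o['grip_width'],o['grasp_force'],o['force']); go(.510,.2107,.020,5)
```

```text
[0.51017467 0.20903273 0.11991677] 0.0652178070536419 14.999858415685594 [ 0.18031507 -0.9278083  -0.66799563]
xyz [-0.  -1.8 99.9] r [ 0.0011 -0.     -0.0019] t 18.57
```

Emit:
drive_tool(
  moves=[
    {"x":0,"y":0,"z":15,"rx":0,"ry":0,"rz":0,"fingers":1},
    {"x":0,"y":0,"z":28,"rx":0,"ry":0,"rz":0,"fingers":1},
    {"x":0,"y":0,"z":32,"rx":0,"ry":0,"rz":0,"fingers":1},
    {"x":0,"y":0,"z":32,"rx":0,"ry":0,"rz":0,"fingers":1},
    {"x":0,"y":0,"z":32,"rx":0,"ry":0,"rz":0,"fingers":1},
  ],
)

```text
time_s: 19.2
tool_pos: [0.5101, 0.2111, 0.0882]
tool_rot: [-180.0, -0.0, 5.0]
force: [1.0, -0.4, -1.2]
grip_width: 0.0648
grasp_force: 15.0
```

Run:
```python
from h import *
go(.510,.2107,.020,5)
```

```text
xyz [-0.2  0.4 68.2] r [-0.0002 -0.0004  0.0008] t 19.2
```

Settled on target. Lower onto the plate, release and rise.

Emit:
drive_tool(
  moves=[
    {"x":0,"y":0.3,"z":15,"rx":0,"ry":0,"rz":0,"fingers":1},
    {"x":0,"y":0.3,"z":35,"rx":0,"ry":0,"rz":0,"fingers":1},
    {"x":0,"y":0.3,"z":52,"rx":0,"ry":0,"rz":0,"fingers":1},
    {"x":0,"y":0.3,"z":61,"rx":0,"ry":0,"rz":0,"fingers":1},
    {"x":0,"y":0.3,"z":65,"rx":0,"ry":0,"rz":0,"fingers":1},
    {"x":0,"y":0.3,"z":67.5,"rx":0,"ry":0,"rz":0,"fingers":1},
    {"x":0,"y":0.3,"z":68,"rx":0,"ry":0,"rz":0,"fingers":1},
    {"x":0,"y":0.3,"z":68,"rx":0,"ry":0,"rz":0,"fingers":1},
    {"x":0,"y":0.3,"z":68,"rx":0,"ry":0,"rz":0,"fingers":1},
  ],
)

```text
time_s: 20.32
tool_pos: [0.5101, 0.2105, 0.0202]
tool_rot: [180.0, -0.0, 5.0]
force: [-1.0, 0.5, -1.0]
grip_width: 0.065
grasp_force: 15.0
```

Emit:
drive_tool(
  moves=[
    {"x":0,"y":0,"z":0,"rx":0,"ry":0,"rz":0,"fingers":-1},
    {"x":0,"y":0,"z":0,"rx":0,"ry":0,"rz":0,"fingers":-1},
    {"x":0,"y":0,"z":0,"rx":0,"ry":0,"rz":0,"fingers":-1},
    {"x":0,"y":0,"z":-15,"rx":0,"ry":0,"rz":0,"fingers":-1},
    {"x":0,"y":0,"z":-50,"rx":0,"ry":0,"rz":0,"fingers":-1},
    {"x":-15,"y":0,"z":-100,"rx":0,"ry":0,"rz":0,"fingers":-1},
    {"x":-30,"y":0,"z":-150,"rx":0,"ry":0,"rz":0,"fingers":-1},
    {"x":-45,"y":0,"z":-200,"rx":0,"ry":0,"rz":0,"fingers":-1},
    {"x":-55,"y":0,"z":-230,"rx":0,"ry":0,"rz":0,"fingers":-1},
    {"x":-55,"y":0,"z":-230,"rx":0,"ry":0,"rz":0,"fingers":-1},
    {"x":-55,"y":0,"z":-230,"rx":0,"ry":0,"rz":0,"fingers":-1},
    {"x":-55,"y":0,"z":-230,"rx":0,"ry":0,"rz":0,"fingers":-1},
  ],
)

```text
time_s: 21.82
tool_pos: [0.4546, 0.2053, 0.2487]
tool_rot: [180.0, 0.1, 5.0]
force: [0.4, 1.0, -0.7]
grip_width: 0.0874
grasp_force: 0.0
```

Run:
```python
from h import *
c=cam('wrist'); o=sensors.get_obs(); print(o['tool_pos'],o['tool_rot'],o['time_s'])
save(cv2.resize(c['image'][0:240,140:400],None,fx=2.5,fy=2.5,interpolation=cv2.INTER_CUBIC),'p6.png')
im=c['image']; h=cv2.cvtColor(im,cv2.COLOR_RGB2HSV).astype(int); m=(h[...,2]<62)&(h[...,1]<90); m[:80]=0;m[190:]=0;m[:,:215]=0;m[:,330:]=0
ct=blob(m,270,150); P=(plane(c,ct,.0165)*1e4).astype(np.float32); print(ct.min(0),ct.max(0),cv2.minEnclosingCircle(P),cv2.fitEllipse(P))
print('toroid:'); go(.557,-.2206,.016,5)
```

```text
[0.45467822 0.20540212 0.24870511] [-1.79995264e+02  1.40750387e-01  5.03049267e+00] 21.875
[244 102] [299 157] ((5090.0400390625, 2097.009033203125), 321.224365234375) ((5089.8828125, 2098.027587890625), (626.2831420898438, 630.4129028320312), 4.129616737365723)
toroid:
xyz [ 65.1 433.4 232.5] r [-0.0001  0.0025  0.0005] t 21.88
```

View pics/p6.png

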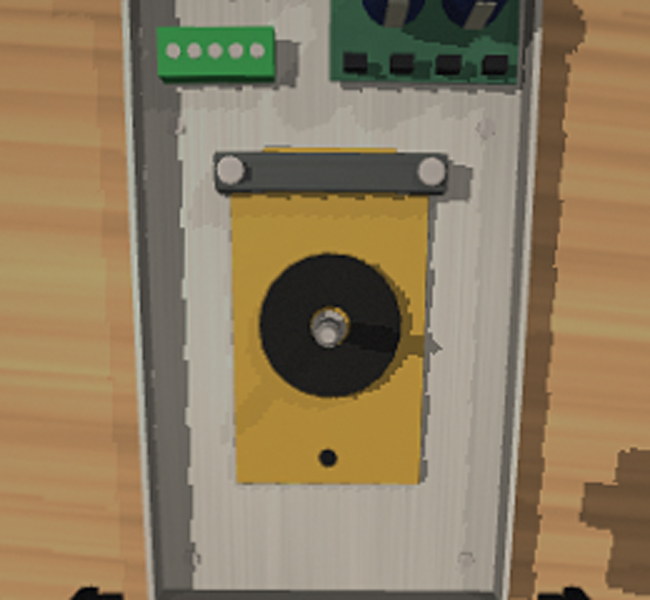

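The pad lies flat, centred on the stud at (329,327). Now the toroid.

Emit:
drive_tool(
  moves=[
    {"x":5,"y":40,"z":10,"rx":0,"ry":0,"rz":0,"fingers":-1},
    {"x":15,"y":95,"z":30,"rx":0,"ry":0,"rz":0,"fingers":-1},
    {"x":25,"y":155,"z":50,"rx":0,"ry":0,"rz":0,"fingers":-1},
    {"x":35,"y":215,"z":60,"rx":0,"ry":0,"rz":0,"fingers":-1},
    {"x":45,"y":275,"z":70,"rx":0,"ry":0,"rz":0,"fingers":-1},
    {"x":55,"y":335,"z":80,"rx":0,"ry":0,"rz":0,"fingers":-1},
    {"x":62,"y":390,"z":90,"rx":0,"ry":0,"rz":0,"fingers":-1},
    {"x":65,"y":425,"z":110,"rx":0,"ry":0.0025,"rz":0,"fingers":-1},
    {"x":65,"y":433.4,"z":140,"rx":0,"ry":0.0025,"rz":0,"fingers":-1},
    {"x":65,"y":433.4,"z":165,"rx":0,"ry":0.0025,"rz":0,"fingers":-1},
    {"x":65,"y":433.4,"z":175,"rx":0,"ry":0.0025,"rz":0,"fingers":-1},
    {"x":65,"y":433.4,"z":200,"rx":0,"ry":0.0025,"rz":0,"fingers":-1},
    {"x":65,"y":433.4,"z":220,"rx":0,"ry":0.0025,"rz":0,"fingers":-1},
    {"x":65,"y":433.4,"z":230,"rx":0,"ry":0.0025,"rz":0,"fingers":-1},
    {"x":65,"y":433.4,"z":230,"rx":0,"ry":0.0025,"rz":0,"fingers":-1},
    {"x":65,"y":433.4,"z":230,"rx":0,"ry":0.0025,"rz":0,"fingers":-1},
  ],
)

```text
time_s: 23.88
tool_pos: [0.5586, -0.2205, 0.0208]
tool_rot: [180.0, -0.2, 5.0]
force: [0.8, 0.0, 0.8]
grip_width: 0.087
grasp_force: 0.0
```

Emit:
drive_tool(
  moves=[
    {"x":0,"y":0,"z":0,"rx":0,"ry":0,"rz":0,"fingers":1},
    {"x":0,"y":0,"z":0,"rx":0,"ry":0,"rz":0,"fingers":1},
    {"x":0,"y":0,"z":0,"rx":0,"ry":0,"rz":0,"fingers":1},
    {"x":0,"y":0,"z":0,"rx":0,"ry":0,"rz":0,"fingers":1},
    {"x":0,"y":0,"z":0,"rx":0,"ry":0,"rz":0,"fingers":1},
    {"x":0,"y":0,"z":0,"rx":0,"ry":0,"rz":0,"fingers":1},
  ],
  force=30,
)

```text
time_s: 24.62
tool_pos: [0.558, -0.2203, 0.0202]
tool_rot: [180.0, -0.2, 5.0]
force: [-0.7, 0.3, 3.2]
grip_width: 0.065
grasp_force: 30.6
```

Run:
```python
from h import *
o=sensors.get_obs();print(o['tool_pos'],o['grip_width'],o['force'])
d=o['tool_pos'][:2]-np.array([.557,-.2206]); print(d); go(.509+d[0],.2105,.13,5)
```

```text
[ 0.55803956 -0.22034669  0.02024581] 0.06499618178738534 [-0.661317    0.33755078  3.17309411]
[0.00103956 0.00025331]
xyz [  -9.7 -433.4 -109.9] r [ 0.0002 -0.0027  0.0006] t 24.62
```

Emit:
drive_tool(
  moves=[
    {"x":0,"y":0,"z":-10,"rx":0,"ry":0,"rz":0,"fingers":1},
    {"x":0,"y":0,"z":-35,"rx":0,"ry":0,"rz":0,"fingers":1},
    {"x":0,"y":-15,"z":-70,"rx":0,"ry":0,"rz":0,"fingers":1},
    {"x":-1,"y":-55,"z":-95,"rx":0,"ry":0,"rz":0,"fingers":1},
    {"x":-2,"y":-110,"z":-110,"rx":0,"ry":0,"rz":0,"fingers":1},
    {"x":-4,"y":-170,"z":-110,"rx":0,"ry":0,"rz":0,"fingers":1},
    {"x":-5,"y":-230,"z":-110,"rx":0,"ry":0,"rz":0,"fingers":1},
    {"x":-7,"y":-290,"z":-110,"rx":0,"ry":0,"rz":0,"fingers":1},
    {"x":-8,"y":-345,"z":-110,"rx":0,"ry":0,"rz":0,"fingers":1},
    {"x":-9,"y":-395,"z":-110,"rx":0,"ry":0,"rz":0,"fingers":1},
    {"x":-9.7,"y":-425,"z":-110,"rx":0,"ry":0,"rz":0,"fingers":1},
    {"x":-9.7,"y":-433.4,"z":-110,"rx":0,"ry":-0.0027,"rz":0,"fingers":1},
    {"x":-9.7,"y":-433.4,"z":-110,"rx":0,"ry":-0.0027,"rz":0,"fingers":1},
    {"x":-9.7,"y":-433.4,"z":-110,"rx":0,"ry":-0.0027,"rz":0,"fingers":1},
    {"x":-9.7,"y":-433.4,"z":-100,"rx":0,"ry":-0.0027,"rz":0,"fingers":1},
    {"x":-9.7,"y":-433.4,"z":-85,"rx":0,"ry":-0.0027,"rz":0,"fingers":1},
    {"x":-9.7,"y":-433.4,"z":-80,"rx":0,"ry":-0.0027,"rz":0,"fingers":1},
    {"x":-9.7,"y":-433.4,"z":-80,"rx":0,"ry":-0.0027,"rz":0,"fingers":1},
    {"x":-9.7,"y":-433.4,"z":-80,"rx":0,"ry":-0.0027,"rz":0,"fingers":1},
  ],
)

```text
time_s: 27.0
tool_pos: [0.5102, 0.2107, 0.1001]
tool_rot: [-180.0, -0.0, 5.0]
force: [0.8, 0.3, -4.6]
grip_width: 0.0649
grasp_force: 30.6
```

Run:
```python
from h import *
o=sensors.get_obs();print(o['tool_pos'],o['grip_width'],o['grasp_force'],o['force']); go(.510,.2105,.0342,5)
```

```text
[0.51024764 0.210711   0.10014389] 0.06486932929883148 30.597247823607177 [ 0.79339076  0.29794735 -4.56004348]
xyz [-0.3  0.2 65.9] r [-0.0002 -0.0003  0.0007] t 27.0
```

Emit:
drive_tool(
  moves=[
    {"x":-0.2,"y":0.2,"z":15,"rx":0,"ry":0,"rz":0,"fingers":1},
    {"x":-0.2,"y":0.2,"z":35,"rx":0,"ry":0,"rz":0,"fingers":1},
    {"x":-0.2,"y":0.2,"z":50,"rx":0,"ry":0,"rz":0,"fingers":1},
    {"x":-0.2,"y":0.2,"z":58,"rx":0,"ry":0,"rz":0,"fingers":1},
    {"x":-0.2,"y":0.2,"z":62,"rx":0,"ry":0,"rz":0,"fingers":1},
    {"x":-0.2,"y":0.2,"z":64,"rx":0,"ry":0,"rz":0,"fingers":1},
    {"x":-0.2,"y":0.2,"z":65,"rx":0,"ry":0,"rz":0,"fingers":1},
    {"x":-0.2,"y":0.2,"z":65.7,"rx":0,"ry":0,"rz":0,"fingers":1},
    {"x":-0.2,"y":0.2,"z":65.7,"rx":0,"ry":0,"rz":0,"fingers":1},
    {"x":-0.2,"y":0.2,"z":65.7,"rx":0,"ry":0,"rz":0,"fingers":1},
    {"x":-0.2,"y":0.2,"z":65.7,"rx":0,"ry":0,"rz":0,"fingers":1},
  ],
)

```text
time_s: 28.38
tool_pos: [0.5099, 0.2103, 0.0343]
tool_rot: [180.0, 0.0, 5.0]
force: [0.3, -0.3, -3.9]
grip_width: 0.0651
grasp_force: 30.6
```

Still hanging, just above the pad. I go down a little more until it carries.

Emit:
drive_tool(
  moves=[
    {"x":0,"y":0,"z":0.4,"rx":0,"ry":0,"rz":0,"fingers":1},
    {"x":0,"y":0,"z":0.8,"rx":0,"ry":0,"rz":0,"fingers":1},
    {"x":0,"y":0,"z":0.8,"rx":0,"ry":0,"rz":0,"fingers":1},
    {"x":0,"y":0,"z":0.8,"rx":0,"ry":0,"rz":0,"fingers":1},
  ],
)

```text
time_s: 28.88
tool_pos: [0.5099, 0.2103, 0.0342]
tool_rot: [180.0, 0.0, 5.0]
force: [-2.9, -2.3, 5.1]
grip_width: 0.065
grasp_force: 30.5
```

Emit:
drive_tool(
  moves=[
    {"x":0,"y":0,"z":-0.3,"rx":0,"ry":0,"rz":0,"fingers":-1},
    {"x":0,"y":0,"z":-0.3,"rx":0,"ry":0,"rz":0,"fingers":-1},
    {"x":0,"y":0,"z":-0.3,"rx":0,"ry":0,"rz":0,"fingers":-1},
    {"x":0,"y":0,"z":-15,"rx":0,"ry":0,"rz":0,"fingers":-1},
    {"x":0,"y":0,"z":-50,"rx":0,"ry":0,"rz":0,"fingers":-1},
    {"x":-15,"y":0,"z":-100,"rx":0,"ry":0,"rz":0,"fingers":-1},
    {"x":-30,"y":0,"z":-150,"rx":0,"ry":0,"rz":0,"fingers":-1},
    {"x":-45,"y":0,"z":-195,"rx":0,"ry":0,"rz":0,"fingers":-1},
    {"x":-55,"y":0,"z":-215,"rx":0,"ry":0,"rz":0,"fingers":-1},
    {"x":-55,"y":0,"z":-215,"rx":0,"ry":0,"rz":0,"fingers":-1},
    {"x":-55,"y":0,"z":-215,"rx":0,"ry":0,"rz":0,"fingers":-1},
    {"x":-55,"y":0,"z":-215,"rx":0,"ry":0,"rz":0,"fingers":-1},
  ],
)

```text
time_s: 30.38
tool_pos: [0.4548, 0.2051, 0.2471]
tool_rot: [-180.0, 0.1, 5.0]
force: [0.3, 0.1, 0.2]
grip_width: 0.087
grasp_force: 0.0
```

Run:
```python
from h import *
c=cam('wrist'); o=sensors.get_obs(); print(o['tool_pos'],o['tool_rot'],o['time_s'])
save(cv2.resize(c['image'][0:240,140:400],None,fx=2.5,fy=2.5,interpolation=cv2.INTER_CUBIC),'p7.png')
im=c['image']; h=cv2.cvtColor(im,cv2.COLOR_RGB2HSV).astype(int); H,S,V=h[...,0],h[...,1],h[...,2]
m=((H<17)|(H>172))&(S>100)&(V>50); m[:80]=0;m[200:]=0;m[:,:225]=0;m[:,315:]=0
ct=blob(m,270,135)
for z in(.032,.040): P=(plane(c,ct,z)*1e4).astype(np.float32); print(ct.min(0),ct.max(0),cv2.minEnclosingCircle(P),cv2.fitEllipse(P))
print('fibre:'); go(.4672,-.3644,.014,5)
```

```text
[0.4547641  0.20520394 0.24716848] [-1.79992520e+02  1.50412932e-01  5.02812689e+00] 30.425
[243 134] [301 162] ((4986.4833984375, 2084.337890625), 320.98260498046875) ((4909.57421875, 2068.8056640625), (303.5767822265625, 607.6388549804688), 8.758174896240234)
[243 134] [301 162] ((4992.4775390625, 2084.8544921875), 314.0341491699219) ((4917.23388671875, 2069.658447265625), (297.00537109375, 594.4848022460938), 8.758150100708008)
fibre:
xyz [-36.9 568.5 233.2] r [-0.0001  0.0026  0.0005] t 30.43
```

View pics/p7.png

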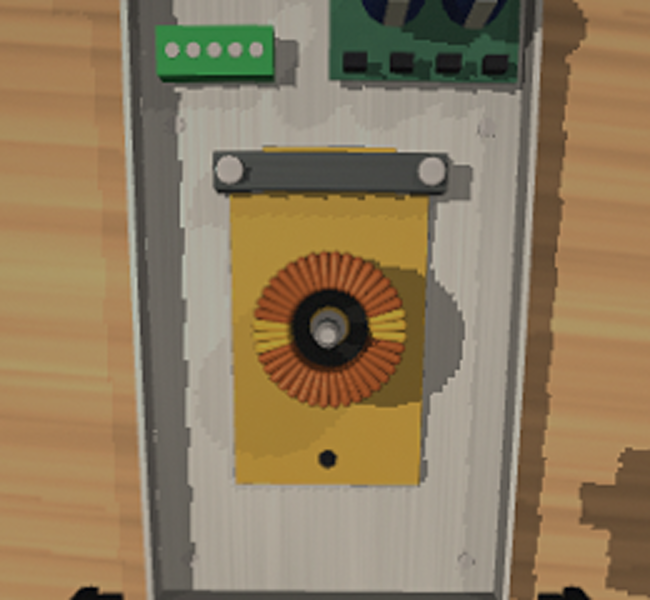

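Toroid sits centred round the stud, its outline spanning (253–406, 252–409) with the stud tip at (329,331). Next the red fibre washer.

Emit:
drive_tool(
  moves=[
    {"x":0,"y":40,"z":10,"rx":0,"ry":0,"rz":0,"fingers":-1},
    {"x":-5,"y":95,"z":30,"rx":0,"ry":0,"rz":0,"fingers":-1},
    {"x":-10,"y":155,"z":50,"rx":0,"ry":0,"rz":0,"fingers":-1},
    {"x":-15,"y":215,"z":60,"rx":0,"ry":0,"rz":0,"fingers":-1},
    {"x":-20,"y":275,"z":70,"rx":0,"ry":0,"rz":0,"fingers":-1},
    {"x":-25,"y":335,"z":80,"rx":0,"ry":0,"rz":0,"fingers":-1},
    {"x":-30,"y":395,"z":90,"rx":0,"ry":0,"rz":0,"fingers":-1},
    {"x":-34,"y":450,"z":100,"rx":0,"ry":0,"rz":0,"fingers":-1},
    {"x":-36,"y":505,"z":110,"rx":0,"ry":0,"rz":0,"fingers":-1},
    {"x":-36.9,"y":550,"z":130,"rx":0,"ry":0.0026,"rz":0,"fingers":-1},
    {"x":-36.9,"y":568.5,"z":160,"rx":0,"ry":0.0026,"rz":0,"fingers":-1},
    {"x":-36.9,"y":568.5,"z":175,"rx":0,"ry":0.0026,"rz":0,"fingers":-1},
    {"x":-36.9,"y":568.5,"z":200,"rx":0,"ry":0.0026,"rz":0,"fingers":-1},
    {"x":-36.9,"y":568.5,"z":222,"rx":0,"ry":0.0026,"rz":0,"fingers":-1},
    {"x":-36.9,"y":568.5,"z":233,"rx":0,"ry":0.0026,"rz":0,"fingers":-1},
    {"x":-36.9,"y":568.5,"z":235,"rx":0,"ry":0.0026,"rz":0,"fingers":-1},
    {"x":-36.9,"y":568.5,"z":235,"rx":0,"ry":0.0026,"rz":0,"fingers":-1},
  ],
)

```text
time_s: 32.55
tool_pos: [0.4687, -0.364, 0.0142]
tool_rot: [180.0, -0.2, 5.1]
force: [-0.1, 0.1, -0.4]
grip_width: 0.0872
grasp_force: 0.0
```

Emit:
drive_tool(
  moves=[
    {"x":0,"y":0,"z":0,"rx":0,"ry":0,"rz":0,"fingers":1},
    {"x":0,"y":0,"z":0,"rx":0,"ry":0,"rz":0,"fingers":1},
    {"x":0,"y":0,"z":0,"rx":0,"ry":0,"rz":0,"fingers":1},
    {"x":0,"y":0,"z":0,"rx":0,"ry":0,"rz":0,"fingers":1},
    {"x":0,"y":0,"z":0,"rx":0,"ry":0,"rz":0,"fingers":1},
    {"x":0,"y":0,"z":0,"rx":0,"ry":0,"rz":0,"fingers":1},
  ],
  force=15,
)

```text
time_s: 33.3
tool_pos: [0.4682, -0.3643, 0.0137]
tool_rot: [180.0, -0.1, 5.0]
force: [-1.1, -0.1, 3.2]
grip_width: 0.0613
grasp_force: 15.0
```

Run:
```python
from h import *
c=ld('wrist'); f=lambda u,v,z: onz(c,140+(u+.5)/2.5-.5,(v+.5)/2.5-.5,z)[:2].round(4); print('toroid',f(329.5,330.5,.035),'stud tip',f(329,334,.07))
o=sensors.get_obs();print(o['tool_pos'],o['grip_width'],o['force'])
d=o['tool_pos'][:2]-np.array([.4672,-.3644]); print(d); go(.509+d[0],.2105,.13,5)
```

```text
toroid [0.508  0.2098] stud tip [0.5084 0.2099]
[ 0.46821469 -0.36426329  0.01373597] 0.06126717756660871 [-1.06438899 -0.07593591  3.18180127]
[0.00101469 0.00013671]
xyz [  92.3 -568.8 -116.2] r [ 0.0004 -0.0026  0.0005] t 33.3
```

Emit:
drive_tool(
  moves=[
    {"x":0,"y":0,"z":-10,"rx":0,"ry":0,"rz":0,"fingers":1},
    {"x":0,"y":0,"z":-35,"rx":0,"ry":0,"rz":0,"fingers":1},
    {"x":2,"y":-15,"z":-70,"rx":0,"ry":0,"rz":0,"fingers":1},
    {"x":8,"y":-55,"z":-95,"rx":0,"ry":0,"rz":0,"fingers":1},
    {"x":17,"y":-110,"z":-116,"rx":0,"ry":0,"rz":0,"fingers":1},
    {"x":27,"y":-170,"z":-116,"rx":0,"ry":0,"rz":0,"fingers":1},
    {"x":37,"y":-230,"z":-116,"rx":0,"ry":0,"rz":0,"fingers":1},
    {"x":47,"y":-290,"z":-116,"rx":0,"ry":0,"rz":0,"fingers":1},
    {"x":57,"y":-350,"z":-116,"rx":0,"ry":0,"rz":0,"fingers":1},
    {"x":67,"y":-410,"z":-116,"rx":0,"ry":0,"rz":0,"fingers":1},
    {"x":77,"y":-470,"z":-116,"rx":0,"ry":0,"rz":0,"fingers":1},
    {"x":86,"y":-525,"z":-116,"rx":0,"ry":0,"rz":0,"fingers":1},
    {"x":92,"y":-560,"z":-116,"rx":0,"ry":-0.0026,"rz":0,"fingers":1},
    {"x":92,"y":-568.8,"z":-116,"rx":0,"ry":-0.0026,"rz":0,"fingers":1},
    {"x":92,"y":-568.8,"z":-116,"rx":0,"ry":-0.0026,"rz":0,"fingers":1},
    {"x":92,"y":-568.8,"z":-110,"rx":0,"ry":-0.0026,"rz":0,"fingers":1},
    {"x":92,"y":-568.8,"z":-90,"rx":0,"ry":-0.0026,"rz":0,"fingers":1},
    {"x":92,"y":-568.8,"z":-80,"rx":0,"ry":-0.0026,"rz":0,"fingers":1},
    {"x":92,"y":-568.8,"z":-80,"rx":0,"ry":-0.0026,"rz":0,"fingers":1},
    {"x":92,"y":-568.8,"z":-80,"rx":0,"ry":-0.0026,"rz":0,"fingers":1},
  ],
)

```text
time_s: 35.8
tool_pos: [0.5098, 0.2107, 0.0937]
tool_rot: [-180.0, 0.0, 5.0]
force: [-0.1, -0.3, 0.4]
grip_width: 0.0615
grasp_force: 15.0
```

Run:
```python
from h import *
o=sensors.get_obs();print(o['tool_pos'],o['grip_width'],o['grasp_force'],o['force']); go(.5097,.2105,.0577,5)
```

```text
[0.50982264 0.21065359 0.09371953] 0.061454551783254194 14.999968993943185 [-0.11362866 -0.26162718  0.35831025]
xyz [-0.1  0.1 36. ] r [-0.0001  0.0001  0.0006] t 35.8
```

Emit:
drive_tool(
  moves=[
    {"x":0,"y":0.1,"z":12,"rx":0,"ry":0,"rz":0,"fingers":1},
    {"x":0,"y":0.1,"z":24,"rx":0,"ry":0,"rz":0,"fingers":1},
    {"x":0,"y":0.1,"z":31,"rx":0,"ry":0,"rz":0,"fingers":1},
    {"x":0,"y":0.1,"z":34,"rx":0,"ry":0,"rz":0,"fingers":1},
    {"x":0,"y":0.1,"z":35.5,"rx":0,"ry":0,"rz":0,"fingers":1},
    {"x":0,"y":0.1,"z":36.2,"rx":0,"ry":0,"rz":0,"fingers":1},
    {"x":0,"y":0.1,"z":36.2,"rx":0,"ry":0,"rz":0,"fingers":1},
    {"x":0,"y":0.1,"z":36.2,"rx":0,"ry":0,"rz":0,"fingers":1},
    {"x":0,"y":0.1,"z":36.2,"rx":0,"ry":0,"rz":0,"fingers":1},
  ],
)

```text
time_s: 36.92
tool_pos: [0.5099, 0.2106, 0.0577]
tool_rot: [180.0, -0.0, 5.0]
force: [-0.6, 0.1, 1.3]
grip_width: 0.0614
grasp_force: 15.0
```

Emit:
drive_tool(
  moves=[
    {"x":0,"y":0,"z":0.4,"rx":0,"ry":0,"rz":0,"fingers":1},
    {"x":0,"y":0,"z":0.4,"rx":0,"ry":0,"rz":0,"fingers":1},
    {"x":0,"y":0,"z":0.3,"rx":0,"ry":0,"rz":0,"fingers":-1},
    {"x":0,"y":0,"z":0,"rx":0,"ry":0,"rz":0,"fingers":-1},
    {"x":0,"y":0,"z":0,"rx":0,"ry":0,"rz":0,"fingers":-1},
    {"x":0,"y":0,"z":-15,"rx":0,"ry":0,"rz":0,"fingers":-1},
    {"x":0,"y":0,"z":-50,"rx":0,"ry":0,"rz":0,"fingers":-1},
    {"x":-20,"y":0,"z":-100,"rx":0,"ry":0,"rz":0,"fingers":-1},
    {"x":-40,"y":0,"z":-150,"rx":0,"ry":0,"rz":0,"fingers":-1},
    {"x":-55,"y":0,"z":-190,"rx":0,"ry":0,"rz":0,"fingers":-1},
    {"x":-55,"y":0,"z":-190,"rx":0,"ry":0,"rz":0,"fingers":-1},
    {"x":-55,"y":0,"z":-190,"rx":0,"ry":0,"rz":0,"fingers":-1},
    {"x":-55,"y":0,"z":-190,"rx":0,"ry":0,"rz":0,"fingers":-1},
  ],
)

```text
time_s: 38.55
tool_pos: [0.4545, 0.2053, 0.2463]
tool_rot: [180.0, 0.1, 5.0]
force: [-0.5, -0.8, -0.4]
grip_width: 0.0873
grasp_force: 0.0
```

Run:
```python
from h import *
c=cam('wrist'); o=sensors.get_obs(); print(o['tool_pos'],o['tool_rot'],o['time_s'])
s=cam('side')
a=cv2.resize(c['image'][80:200,200:340],None,fx=3,fy=3,interpolation=cv2.INTER_CUBIC); b=cv2.resize(s['image'][270:340,160:300],None,fx=3,fy=3,interpolation=cv2.INTER_CUBIC)
save(np.vstack([a,b]),'p8.png')
im=c['image']; h=cv2.cvtColor(im,cv2.COLOR_RGB2HSV).astype(int); H,S,V=h[...,0],h[...,1],h[...,2]
m=((H<7)|(H>168))&(S>150)&(V>60); m[:80]=0;m[200:]=0;m[:,:225]=0;m[:,315:]=0
ct=blob(m,270,135); P=(plane(c,ct,.054)*1e4).astype(np.float32); print(ct.min(0),ct.max(0),cv2.minEnclosingCircle(P),cv2.fitEllipse(P))
print('dish:'); go(.5847,-.3433,.018,5)
```

```text
[0.45453997 0.20532266 0.2462479 ] [1.79991637e+02 1.51102678e-01 5.02306227e+00] 38.6
[242 102] [300 161] ((5088.05908203125, 2101.57666015625), 307.63751220703125) ((5088.259765625, 2099.698974609375), (596.6537475585938, 601.82666015625), 94.60987091064453)
dish:
xyz [ 82.1 558.  228.1] r [0.     0.0025 0.0005] t 38.65
```

View pics/p8.png

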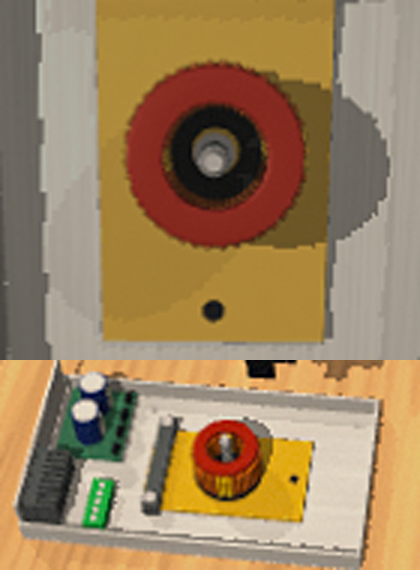

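Fibre lies flat and centred round the stud at (213,155) in the upper view; the side view confirms it is level on the toroid. Now the dish, gripped on its flange only: the fibre below is 2 mm wider.

Emit:
drive_tool(
  moves=[
    {"x":5,"y":40,"z":10,"rx":0,"ry":0,"rz":0,"fingers":-1},
    {"x":12,"y":95,"z":30,"rx":0,"ry":0,"rz":0,"fingers":-1},
    {"x":20,"y":155,"z":50,"rx":0,"ry":0,"rz":0,"fingers":-1},
    {"x":30,"y":215,"z":60,"rx":0,"ry":0,"rz":0,"fingers":-1},
    {"x":40,"y":275,"z":70,"rx":0,"ry":0,"rz":0,"fingers":-1},
    {"x":50,"y":335,"z":80,"rx":0,"ry":0,"rz":0,"fingers":-1},
    {"x":60,"y":395,"z":90,"rx":0,"ry":0,"rz":0,"fingers":-1},
    {"x":70,"y":450,"z":100,"rx":0,"ry":0,"rz":0,"fingers":-1},
    {"x":77,"y":505,"z":110,"rx":0,"ry":0,"rz":0,"fingers":-1},
    {"x":82,"y":545,"z":130,"rx":0,"ry":0.0025,"rz":0,"fingers":-1},
    {"x":82,"y":558,"z":150,"rx":0,"ry":0.0025,"rz":0,"fingers":-1},
    {"x":82,"y":558,"z":165,"rx":0,"ry":0.0025,"rz":0,"fingers":-1},
    {"x":82,"y":558,"z":195,"rx":0,"ry":0.0025,"rz":0,"fingers":-1},
    {"x":82,"y":558,"z":218,"rx":0,"ry":0.0025,"rz":0,"fingers":-1},
    {"x":82,"y":558,"z":228,"rx":0,"ry":0.0025,"rz":0,"fingers":-1},
    {"x":82,"y":558,"z":229.6,"rx":0,"ry":0.0025,"rz":0,"fingers":-1},
    {"x":82,"y":558,"z":229.6,"rx":0,"ry":0.0025,"rz":0,"fingers":-1},
    {"x":82,"y":558,"z":229.6,"rx":0,"ry":0.0025,"rz":0,"fingers":-1},
  ],
)

```text
time_s: 40.9
tool_pos: [0.5863, -0.3433, 0.0191]
tool_rot: [179.9, -0.2, 5.0]
force: [0.6, -0.6, 0.7]
grip_width: 0.0869
grasp_force: 0.0
```

Run:
```python
from h import *
go(.5857,-.3433,.0178,5)
```

```text
xyz [-0.6 -0.   1.3] r [ 0.0012 -0.0039  0.0006] t 40.9
```

Emit:
drive_tool(
  moves=[
    {"x":0,"y":0,"z":0.8,"rx":0,"ry":0,"rz":0,"fingers":-1},
    {"x":0,"y":0,"z":0.8,"rx":0,"ry":0,"rz":0,"fingers":1},
    {"x":0,"y":0,"z":0.8,"rx":0,"ry":0,"rz":0,"fingers":1},
    {"x":0,"y":0,"z":0.8,"rx":0,"ry":0,"rz":0,"fingers":1},
    {"x":0,"y":0,"z":0.8,"rx":0,"ry":0,"rz":0,"fingers":1},
    {"x":0,"y":0,"z":0.8,"rx":0,"ry":0,"rz":0,"fingers":1},
    {"x":0,"y":0,"z":0.8,"rx":0,"ry":0,"rz":0,"fingers":1},
  ],
  force=20,
)

```text
time_s: 41.78
tool_pos: [0.5855, -0.343, 0.017]
tool_rot: [180.0, -0.1, 5.0]
force: [0.1, -0.1, 0.4]
grip_width: 0.0586
grasp_force: 20.0
```

Run:
```python
from h import *
o=sensors.get_obs();print(o['tool_pos'],o['tool_rot'],o['grip_width'],o['force'])
d=o['tool_pos'][:2]-np.array([.5847,-.3433]); print(d); go(.5088+d[0],.2105,.13,5)
```

```text
[ 0.58549213 -0.34298689  0.0170286 ] [ 1.79999394e+02 -1.24861659e-01  5.03382345e+00] 0.05857989479030439 [ 0.08311709 -0.10707358  0.41574379]
[0.00079213 0.00031311]
xyz [ -26.8 -558.  -113. ] r [ 0.     -0.0022  0.0006] t 41.77
```

Emit:
drive_tool(
  moves=[
    {"x":0,"y":0,"z":-10,"rx":0,"ry":0,"rz":0,"fingers":1},
    {"x":0,"y":0,"z":-35,"rx":0,"ry":0,"rz":0,"fingers":1},
    {"x":0,"y":-15,"z":-70,"rx":0,"ry":0,"rz":0,"fingers":1},
    {"x":-2,"y":-55,"z":-95,"rx":0,"ry":0,"rz":0,"fingers":1},
    {"x":-5,"y":-110,"z":-113,"rx":0,"ry":0,"rz":0,"fingers":1},
    {"x":-8,"y":-170,"z":-113,"rx":0,"ry":0,"rz":0,"fingers":1},
    {"x":-11,"y":-230,"z":-113,"rx":0,"ry":0,"rz":0,"fingers":1},
    {"x":-14,"y":-290,"z":-113,"rx":0,"ry":0,"rz":0,"fingers":1},
    {"x":-17,"y":-350,"z":-113,"rx":0,"ry":0,"rz":0,"fingers":1},
    {"x":-20,"y":-410,"z":-113,"rx":0,"ry":0,"rz":0,"fingers":1},
    {"x":-23,"y":-465,"z":-113,"rx":0,"ry":0,"rz":0,"fingers":1},
    {"x":-25,"y":-515,"z":-113,"rx":0,"ry":0,"rz":0,"fingers":1},
    {"x":-26.8,"y":-548,"z":-113,"rx":0,"ry":-0.0022,"rz":0,"fingers":1},
    {"x":-26.8,"y":-558,"z":-113,"rx":0,"ry":-0.0022,"rz":0,"fingers":1},
    {"x":-26.8,"y":-558,"z":-113,"rx":0,"ry":-0.0022,"rz":0,"fingers":1},
    {"x":-26.8,"y":-558,"z":-105,"rx":0,"ry":-0.0022,"rz":0,"fingers":1},
    {"x":-26.8,"y":-558,"z":-90,"rx":0,"ry":-0.0022,"rz":0,"fingers":1},
    {"x":-26.8,"y":-558,"z":-82,"rx":0,"ry":-0.0022,"rz":0,"fingers":1},
    {"x":-26.8,"y":-558,"z":-82,"rx":0,"ry":-0.0022,"rz":0,"fingers":1},
    {"x":-26.8,"y":-558,"z":-82,"rx":0,"ry":-0.0022,"rz":0,"fingers":1},
  ],
)

```text
time_s: 44.28
tool_pos: [0.5099, 0.2105, 0.0991]
tool_rot: [-180.0, -0.0, 5.0]
force: [0.2, -0.1, -0.7]
grip_width: 0.0586
grasp_force: 20.0
```

Run:
```python
from h import *
o=sensors.get_obs();print(o['tool_pos'],o['grip_width'],o['grasp_force'],o['force']); go(.5096,.2105,.0635,5)
```

```text
[0.5098701  0.21052228 0.09906767] 0.058579507102633176 19.999868203885853 [ 0.16910683 -0.11404784 -0.6991909 ]
xyz [-0.3  0.  35.6] r [-0.0001 -0.0003  0.0005] t 44.27
```

Emit:
drive_tool(
  moves=[
    {"x":-0.3,"y":0,"z":8,"rx":0,"ry":0,"rz":0,"fingers":1},
    {"x":-0.3,"y":0,"z":16,"rx":0,"ry":0,"rz":0,"fingers":1},
    {"x":-0.3,"y":0,"z":23,"rx":0,"ry":0,"rz":0,"fingers":1},
    {"x":-0.3,"y":0,"z":29,"rx":0,"ry":0,"rz":0,"fingers":1},
    {"x":-0.3,"y":0,"z":33,"rx":0,"ry":0,"rz":0,"fingers":1},
    {"x":-0.3,"y":0,"z":35,"rx":0,"ry":0,"rz":0,"fingers":1},
    {"x":-0.3,"y":0,"z":35.5,"rx":0,"ry":0,"rz":0,"fingers":1},
    {"x":-0.3,"y":0,"z":35.5,"rx":0,"ry":0,"rz":0,"fingers":1},
    {"x":-0.3,"y":0,"z":35.5,"rx":0,"ry":0,"rz":0,"fingers":1},
  ],
)

```text
time_s: 45.4
tool_pos: [0.5096, 0.2105, 0.0637]
tool_rot: [180.0, -0.0, 5.0]
force: [-0.1, 0.7, 0.1]
grip_width: 0.0586
grasp_force: 20.0
```

Emit:
drive_tool(
  moves=[
    {"x":0,"y":0,"z":0.2,"rx":0,"ry":0,"rz":0,"fingers":1},
    {"x":0,"y":0,"z":0.2,"rx":0,"ry":0,"rz":0,"fingers":-1},
    {"x":0,"y":0,"z":0,"rx":0,"ry":0,"rz":0,"fingers":-1},
    {"x":0,"y":0,"z":0,"rx":0,"ry":0,"rz":0,"fingers":-1},
    {"x":0,"y":0,"z":-10,"rx":0,"ry":0,"rz":0,"fingers":-1},
    {"x":0,"y":0,"z":-45,"rx":0,"ry":0,"rz":0,"fingers":-1},
    {"x":-20,"y":0,"z":-90,"rx":0,"ry":0,"rz":0,"fingers":-1},
    {"x":-40,"y":0,"z":-140,"rx":0,"ry":0,"rz":0,"fingers":-1},
    {"x":-55,"y":0,"z":-180,"rx":0,"ry":0,"rz":0,"fingers":-1},
    {"x":-55,"y":0,"z":-185,"rx":0,"ry":0,"rz":0,"fingers":-1},
    {"x":-55,"y":0,"z":-185,"rx":0,"ry":0,"rz":0,"fingers":-1},
    {"x":-55,"y":0,"z":-185,"rx":0,"ry":0,"rz":0,"fingers":-1},
  ],
)

```text
time_s: 46.9
tool_pos: [0.4542, 0.2052, 0.2471]
tool_rot: [180.0, 0.1, 5.0]
force: [-0.5, -0.2, -0.0]
grip_width: 0.0869
grasp_force: 0.0
```

Run:
```python
from h import *
c=cam('wrist'); o=sensors.get_obs(); print(o['tool_pos'],o['time_s'],o['grip_width'])
s=cam('side')
a=cv2.resize(c['image'][70:200,200:340],None,fx=3,fy=3,interpolation=cv2.INTER_CUBIC); b=cv2.resize(s['image'][270:340,160:300],None,fx=3,fy=3,interpolation=cv2.INTER_CUBIC)
save(np.vstack([a,b]),'p9.png')
```

```text
[0.45414847 0.20523252 0.24697024] 46.95 0.08697830519051067
```

View pics/p9.png

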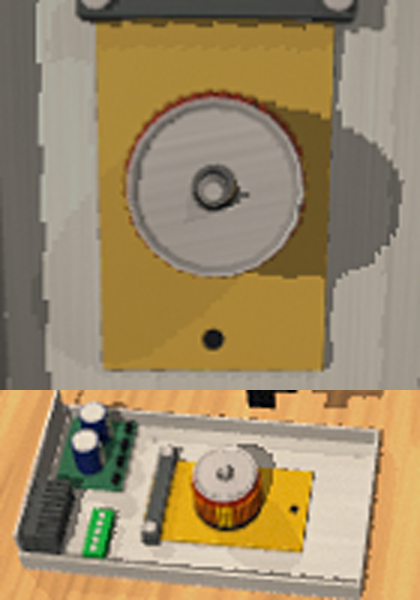

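The dish lies flat on the fibre, centred on the stud at (214,187), and the side view shows the whole stack level at (225,485). Handing in.

```bash
python3 -c "
from cell import workorder; print(workorder.sign_off())"
```

```text
the job is handed in; nothing more can be done
None
```

The plate is home under the keeper bar, and the pad, toroid, red fibre washer and dished washer are stacked flat and centred on its stud. I never moved the nut, resistor or battery, and I handed the job in at about 47 s; the sign-off gave no verdict.

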